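# Lay the rice-meal tray for one

### The arm

A 6-joint arm with a two-finger parallel gripper is mounted at the origin on the work surface. World frame = base frame: x ahead of the robot, y to its left, z up, the work surface at z = 0. Lengths are in m, angles in rad, forces in N, time in s.
With the tool pointing down it reaches from about 0.375 to 0.975 m from the base axis. Payload 3.8 kg.
Tool frame: the origin (TCP) lies midway between the tips of the shut fingers; the grasp point (between the pads) lies 19 mm behind it (env.pinch_z is the distance from the TCP to the grasp point, in m); z points along the fingers, y is the direction in which the jaws open and shut (so a half turn about z gives the same grasp; the last joint's range is limited). The gripper opens to 88 mm and grips with 3 to 60 N. Pads are 18 mm wide; open, the fingers measure 123 mm over their backs; the gripper's body (75 mm by 187 mm) begins 45 mm behind the grasp point.
Start: joints at [1.287, 0.264, 1.604, -0, 1.274, -0.037], TCP at [0.165, 0.655, 0.239] pointing down, gripper open.
Joint ranges: [-2.63, 2.63], [-0.94, 2.18], [0.31, 2.57], [-1.31, 4.45], [0, 2.66], [-2.55, 2.55]. Speed limits (rad/s): [2.57, 2.57, 3.14, 3.14, 3.14, 3.14].

### API

Orientations are given as a rotation vector (axis times angle).
In Python, from rig import sensors, cams, env gives the robot as it stands.
- The arm moves only by the tool jog_arm, never from a script. Its argument "rows" is a list of rows, each an object of numbers: "x", "y", "z": the shift along the tool's x, y, z in cm; "ax", "ay", "az": the turn, a rotation vector about the tool's x, y, z in rad. In form: [{"x": .., "y": .., "z": .., "ax": .., "ay": .., "az": ..}, ...]. A call has 1 to 10 rows; each row shifts and turns the commanded pose from where the row before left it, along the tool's axes as they then stand; what a row does not reach is not made up. A row lasts 1/8 s, in which the tool goes at most 62.5 mm and 10.7 degrees, less where a joint would pass 70% of its speed; a pose out of reach is approached as far as the arm can. A call is refused whole if a number of a shift passes 6.25 or a number of a turn 0.188, either way. A call with a gripper value outside its range is refused whole. "jaw" is the opening, from -1 (shut) to 1 (fully open), set as the call begins (left out, the last holds). The fingers move at their own pace and stop on an object; "squeeze" is the grip in N (left out, the last holds). Time passes only in rows, so rows that do not move let the fingers close. It gives the time, the measured TCP pose, the force and the opening at its end, in the units of the state.
- sensors.read_state(): the state, without advancing time (a new reading comes with each control period).
- cams.read_camera(name): name is "side" or "top"; returns a dict with "color" (480x640x3 uint8, blue, green, red), "mtx" (3x3 intrinsics, pixels), "world_to_cam" (4x4, takes a point from world to camera coordinates). Camera axes: x right, y up, looking along -z (the intrinsics and any distortion apply to the point x, -y, -z); pixel columns grow to the right and rows downward; lengths in m; the calibration is good to about 2 mm. A picture is of the moment at which its call begins. There is no depth.
- env.sign_off(): hands the job in, once; it reports no verdict.
The state is a dict: "time_s": time; "joint_pos": joint angles; "qd": joint speeds; "effort": joint torques, N m; "eef_pos": TCP position; "orientation": TCP orientation; "force": force on the tool from outside, world axes, zero at the start; "ft_torque": the same for the moment, N m; "finger_gap": finger opening in m.
Only numpy, scipy, OpenCV 4.12 (cv2) and the standard library are available. Lean on these libraries where they do the work, as an engineer would, in place of code of your own. Each camera call takes 0.05 s, during which the arm holds its last target.

### The job

Lay the tray for one: stand the small open cup midway between the green bowl and the square plate, in line with them, and only when it stands there put its knobbed lid on it. Stand the brown sauce jar in the middle of the square plate, and lay the white chopstick rest right way up on the tray straight in front of the bowl (squarely towards the tray's near edge, the robot's side), pointing at the bowl, its end about 3 cm short of the bowl's rim. Do not push the bowl, the plate or the chopstick holder out of place.

Things in the scene. Friction and masses are not known exactly. Their poses are not given: they have to be found in the camera images.
- tray: Flat wooden serving tray without a rim, fixed, 240 (x) by 360 (y) by 8 mm high. Origin: centre of its underside, on the counter. x points to its far edge (away from the robot), y along its long side to the left seen from the robot; turned up to 0.2 rad.
- bowl: Pale green ceramic rice bowl on the tray, loose, 55 mm high, rim 110 mm across. Origin: centre of its underside. At the start its axes are parallel to the tray's. It stands on the left or right half of the tray; the plate stands on the other, 220 mm from it centre to centre along the tray's y.
- plate: Square slate-grey ceramic plate on the tray, loose, 100 by 100 mm; flat inner floor (88 by 88 mm) 6 mm above its underside, rim 10 mm above its underside. Origin: centre of its underside. At the start its axes are parallel to the tray's.
- cup_center (a point): Small straight-sided open cup of sand-coloured stoneware, 58 mm across, 66 mm high, inside 50 mm across; starts upright on the counter. The point is on its axis, half-way up (33 mm above its underside); z up its axis.
- lid_center (a point): The cup's lid, same stoneware, lying upright on the counter at the start: flange 62 mm across, 5 mm thick, its underside 6 mm above the lid's underside; below the flange a plug 40 mm across, 6 mm deep, that goes loosely into the cup's mouth; above it a knob 22 mm across, from 11 to 30 mm above the lid's underside. The point is on its axis, half-way up (15 mm above its underside). Seated, the point is 42 mm above the cup's point.
- jar_center (a point): Closed brown sauce jar, 72 mm high, straight sides 50 mm across from 4 to 46 mm above its underside, then narrowing to a small knob 12 mm across; upright on the counter at the start. The point is on its axis, half-way up (36 mm above its underside).
- rest_center (a point): White ceramic chopstick rest, a small bar 50 mm long (its x), 18 mm wide (its y), 16 mm high at the ends and 12 mm in the middle, lying on its flat underside on the counter at the start. The point is at its centre, 8 mm above its underside; z up.
- holder: Bamboo chopstick holder, 68 mm across, 110 mm high, chopsticks up to about 220 mm, beyond the far left corner of the tray: a bystander, leave it alone. Origin: centre of its underside.
There are look-alikes about, which are no part of the job. Several things look just like the part that bears rest_center: the one meant starts farthest to the robot's left.

How it is judged:
By the outcome, as a careful person would: the job done as asked, in the order asked, and still so for the second after the job is handed in, with the robot touching nothing.
It also fails if it takes over 109 s, if anything falls off the work surface, if the arm or the gripper's body presses on something with over 40 N, if the wrist force passes 120 N, or if a joint passes its speed limit or range.

## Working session

There is one attempt and no reset: what is moved stays moved. The work goes in short steps, Python scripts to look and compute and a tool call to move; the robot and the scene stay as the last step left them, time stands still between calls to the robot, and variables do not carry over. Pictures are saved under pics/ and viewed, and the job is handed in when it is done.

Besides the shell and the picture viewer there is one more tool, called after "Emit:" as name(argument=value, ...), one argument or row to a line, values as JSON. jog_arm: Moves the arm, as the interface text tells. Its arguments: {"type":"object","properties":{"rows":{"type":"array"},"jaw":{"type":"number"},"squeeze":{"type":"number"}},"required":["rows"]}

```bash
ls; mkdir -p pics; python3 - <<'E'
from rig import sensors,cams,env
import cv2
s=sensors.read_state()
print({k:s[k] for k in ['time_s','eef_pos','orientation','finger_gap','force']},env.pinch_z)
for n in ['side','top']:
    c=cams.read_camera(n); cv2.imwrite(f'pics/{n}0.png',c['color']); print(n,c['mtx'].tolist(),c['world_to_cam'].round(4).tolist(),[k for k in c])
E
```

```text
pics
{'time_s': 0.0, 'eef_pos': array([0.16469384, 0.65387731, 0.23738999]), 'orientation': array([-0.38663228, -3.11734436,  0.00343056]), 'finger_gap': 0.08817346465639928, 'force': array([-0.72132272,  1.1875707 , -0.48523756])} 0.0187
side [[488.0672146394078, 0.0, 321.77580316579946], [0.0, 488.0672146394078, 237.46214057822073], [0.0, 0.0, 1.0]] [[0.9891, -0.146, 0.0186, -0.577], [0.0856, 0.6736, 0.7341, -0.0603], [-0.1197, -0.7245, 0.6788, -0.9402], [0.0, 0.0, 0.0, 1.0]] ['color', 'mtx', 'world_to_cam']
top [[551.4349278428549, 0.0, 319.88375409260397], [0.0, 551.4349278428549, 248.63639459352646], [0.0, 0.0, 1.0]] [[0.0227, -0.9997, -0.0031, -0.0368], [0.9948, 0.0223, 0.0994, -0.6115], [-0.0993, -0.0054, 0.995, -1.3565], [0.0, 0.0, 0.0, 1.0]] ['color', 'mtx', 'world_to_cam']
```

View pics/side0.png

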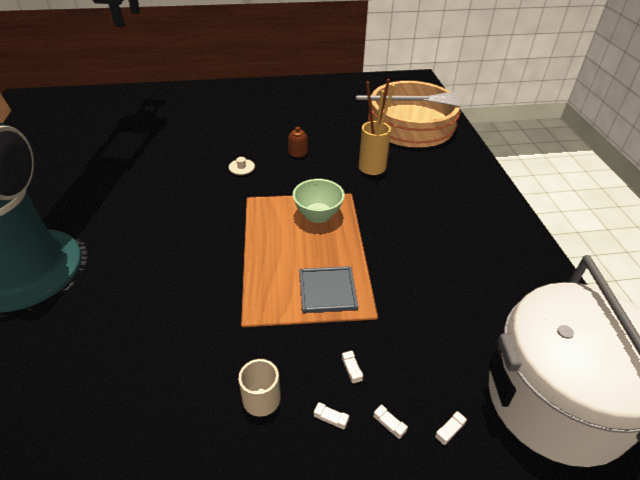

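View pics/top0.png

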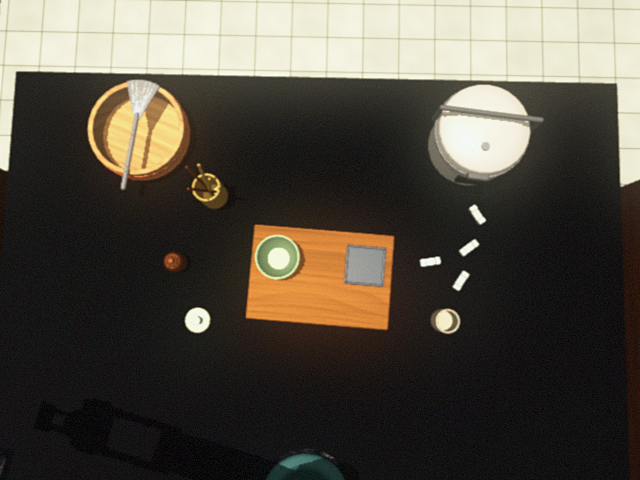

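The side view shows the cup (260,387), lid (241,165), jar (298,143), bowl (318,200), plate (328,289), holder (375,147) and four rests. In the top view, the rest farthest left is at (430,262), which is (352,366) in the side view. I'll zoom in next to measure.

```bash
cat > h.py <<'E'
import numpy as np,cv2
from scipy.optimize import least_squares
def proj(c,P):
    P=np.atleast_2d(P); q=P@c['world_to_cam'][:3,:3].T+c['world_to_cam'][:3,3]
    return np.stack([c['mtx'][0,2]+c['mtx'][0,0]*q[:,0]/-q[:,2], c['mtx'][1,2]+c['mtx'][1,1]*q[:,1]/q[:,2]],1)
def tri(cs,px):
    Ps=[c['mtx']@np.diag([1,-1,-1])@c['world_to_cam'][:3] for c in cs]
    X=cv2.triangulatePoints(Ps[0],Ps[1],np.array(px[0],float).reshape(2,1),np.array(px[1],float).reshape(2,1))[:,0]
    X=X[:3]/X[3]
    r=[np.linalg.norm(proj(c,X)[0]-p) for c,p in zip(cs,px)]
    return X,r
def onz(c,p,z):
    P=c['mtx']@np.diag([1,-1,-1])@c['world_to_cam'][:3]
    H=np.stack([P[:,0],P[:,1],P[:,2]*z+P[:,3]],1)
    v=np.linalg.solve(H,[p[0],p[1],1]); return v[:2]/v[2]
def crop(img,cx,cy,w,h,s,grid=10):
    x0,y0=int(cx-w//2),int(cy-h//2)
    o=cv2.resize(img[max(y0,0):y0+h,max(x0,0):x0+w],None,fx=s,fy=s,interpolation=cv2.INTER_CUBIC)
    for g in range(0,w,grid): cv2.putText(o,str(x0+g),(g*s,10),0,.35,(0,255,255),1); cv2.line(o,(g*s,12),(g*s,18),(0,255,255),1)
    for g in range(0,h,grid): cv2.putText(o,str(y0+g),(0,g*s+4),0,.35,(0,255,255),1)
    return o
E
python3 - <<'E'
import cv2,numpy as np
from h import *
a=cv2.imread('pics/side0.png');b=cv2.imread('pics/top0.png')
def row(l): return np.hstack(l)
o=np.vstack([row([crop(b,320,275,66*3,100,4)]) ])
cv2.imwrite('pics/c1.png',o)
def four(img,cs,w,h,s): return row([crop(img,x,y,w,h,s) for x,y in cs])
cv2.imwrite('pics/c2.png',np.vstack([four(b,[(445,322),(430,262),(198,320),(175,262)],40,40,5),four(a,[(260,387),(352,366),(241,165),(298,143)],40,70,5)]))
cv2.imwrite('pics/c3.png',crop(a,310,255,150,150,5)[:600] if 0 else crop(a,308,252,160,146,4))
E
```

```text
(no output)
```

View pics/c1.png

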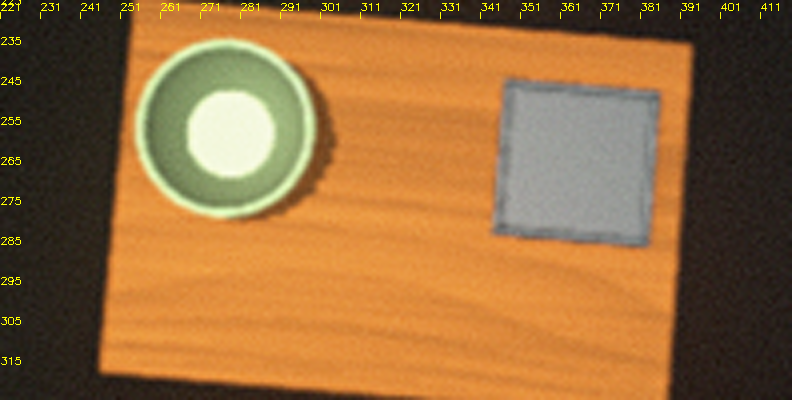

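View pics/c2.png

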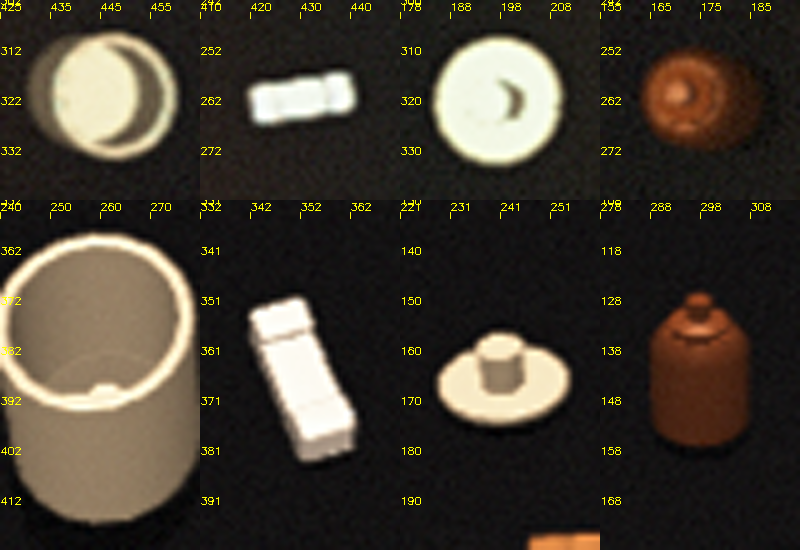

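View pics/c3.png

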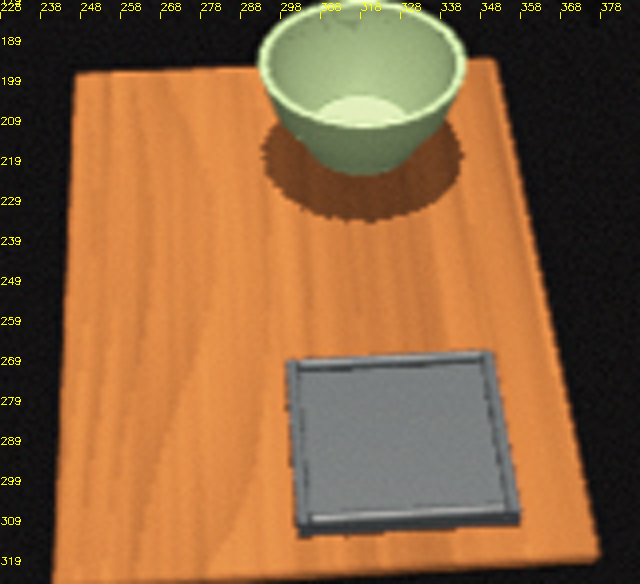

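The crops are clear enough for outline fitting. For each object I'll fit a model outline (support widths in 16 directions) to both views at once, leaving x, y, z and yaw free.

```bash
cat >> h.py <<'E'
th=np.linspace(0,2*np.pi,16,endpoint=False); DIR=np.stack([np.cos(th),np.sin(th)],1)
def ring(r,z,n=60):
    t=np.linspace(0,2*np.pi,n); return np.stack([r*np.cos(t),r*np.sin(t),0*t+z],1)
def box(a,b,z0,z1): return np.array([[i*a/2,j*b/2,z] for i in(-1,1) for j in(-1,1) for z in(z0,z1)])
M=dict(cup=np.vstack([ring(.029,0),ring(.029,.066)]),
 lid=np.vstack([ring(.031,.006),ring(.031,.011),ring(.011,.030)]),
 jar=np.vstack([ring(.025,.004),ring(.024,0),ring(.025,.046),ring(.006,.072)]),
 bowl=ring(.055,.055), plate=box(.1,.1,0,.010), tray=box(.24,.36,0,.008),
 rest=np.vstack([box(.05,.018,0,.016)]), lidknob=ring(.011,.030))
def comp(mask,p,up=4):
    n,l,st,ce=cv2.connectedComponentsWithStats(mask.astype(np.uint8))
    k=l[int(p[1]),int(p[0])]
    if k==0:
        ys,xs=np.nonzero(l); i=np.argmin((xs-p[0])**2+(ys-p[1])**2); k=l[ys[i],xs[i]]
    return l==k
def support(img,p,f,thr):
    # subpixel: upscaled scalar field f(img), threshold
    g=cv2.resize(f(img.astype(np.float32)),None,fx=4,fy=4,interpolation=cv2.INTER_LINEAR)
    m=comp(g>thr,(p[0]*4+2,p[1]*4+2))
    m=cv2.morphologyEx(m.astype(np.uint8),cv2.MORPH_OPEN,np.ones((5,5)))
    c=max(cv2.findContours(m,cv2.RETR_EXTERNAL,cv2.CHAIN_APPROX_NONE)[0],key=len)[:,0].astype(float)
    c=(c+.5)/4-.5
    return (c@DIR.T).max(0)
def fit(cs,model,obs,x0,yaw=True,mask=None):
    def res(x):
        R=np.array([[np.cos(x[3]),-np.sin(x[3])],[np.sin(x[3]),np.cos(x[3])]])
        P=model.copy(); P[:,:2]=P[:,:2]@R.T; P=P+x[:3]
        r=[]
        for c,o in zip(cs,obs):
            if o is not None: r.append((proj(c,P)@DIR.T).max(0)-o)
        r=np.concatenate(r)
        if mask is not None: r=r*mask
        return np.append(r,0 if yaw else x[3]*10)
    s=least_squares(res,x0,loss='soft_l1',diff_step=1e-4,x_scale=[.01,.01,.01,.1]); return s.x,np.sqrt(np.mean(s.fun**2)),s.fun
lum=lambda i:i.max(2)
E
cat > m.py <<'E'
from rig import cams
from h import *
t=cams.read_camera('top');s=cams.read_camera('side');cs=[t,s]
A,B=t['color'],s['color']
sp={'cup':((445,318),(260,405),lum,45,lum,70),'lid':((198,320),(235,168),lum,100,lum,100),
'rest':((430,262),(352,366),lum,110,lum,110),
'jar':((172,262),(298,145),lambda i:i[...,2],55,lambda i:i[...,2],50),
'bowl':((278,258),None,lambda i:i[...,1]-.9*i[...,2]-0,10,None,0),
'plate':((365,265),(328,289),lambda i:i[...,0]-.7*i[...,2],15,lambda i:i[...,0]-.7*i[...,2],10),
'tray':((320,300),(280,250),lum,70,lum,70)}
for k,(pt,ps,f1,t1,f2,t2) in sp.items():
    o=[support(A,pt,f1,t1), support(B,ps,f2,t2) if ps else None]
    g=onz(t,pt,0)
    x,e,r=fit(cs,M[k],o,[g[0],g[1],0,0.0],yaw=k in('rest','plate','tray'))
    print(k,x.round(4),'rms px',round(e,2),r.round(1).tolist() if e>1 else '')
E
python3 m.py
```

```text
cup [ 0.4397 -0.3358  0.0035 -0.0043] rms px 0.7 
lid [0.4269 0.2821 0.0022 0.0005] rms px 0.38 
rest [ 0.5877 -0.3029  0.0023 -1.4067] rms px 0.63 
jar [ 0.5718  0.3476 -0.0011 -0.0037] rms px 1.33 [2.5, 2.5, 2.4, 1.5, 1.3, 1.3, 1.9, 2.4, 2.5, 2.3, 1.9, 1.4, 0.7, 0.1, 1.1, 2.0, 0.5, 0.6, 0.6, 0.3, 0.3, 0.2, 0.2, 0.3, 0.1, 0.2, 0.1, 0.3, 0.3, 0.2, 0.1, 0.4, -0.0]
bowl [ 5.884e-01  8.260e-02 -6.800e-03 -2.000e-04] rms px 0.12 
plate [ 0.5738 -0.1352  0.0052 -0.0641] rms px 1.47 [0.1, 0.5, 1.0, 1.3, 1.2, 2.1, 2.7, 2.8, 2.3, 2.3, 2.3, 1.8, 1.1, 0.7, 0.9, 0.7, 1.0, 1.5, 1.8, 1.6, 1.2, 1.6, 1.7, 1.5, 0.5, 0.9, 1.0, 0.7, 0.6, 1.1, 1.2, 1.1, 0.0]
tray [ 0.5435 -0.0238  0.0038 -0.0618] rms px 2.46 [-0.6, -0.2, 0.3, 0.4, 0.1, 0.0, 0.7, 0.5, 0.3, 0.3, 0.7, 0.4, -0.1, -0.0, 0.2, 0.1, 0.6, 0.6, 1.0, 0.3, -0.1, 0.3, 0.7, 0.2, -0.0, 0.9, 1.4, 1.6, -13.4, -2.6, 1.7, 0.9, 0.0]
```

```bash
cat > m2.py <<'E'
from rig import cams
from h import *
t=cams.read_camera('top');s=cams.read_camera('side');cs=[t,s]
A,B=t['color'],s['color']
blue=lambda i:i[...,0]-.6*i[...,2]
grn=lambda i:i[...,1]-.9*i[...,2]
red=lambda i:i[...,2]
M['bowl']=np.vstack([ring(.055,.055),ring(.025,0)])
one=np.ones(32); up=np.r_[np.ones(16),(DIR[:,1]<0.3)]
tr=np.ones(32); tr[16+11:16+15]=0
for k,pt,ps,f1,t1,f2,t2,mk in [('cup',(445,318),(260,405),lum,35,lum,45,one),('jar',(172,262),(298,145),red,38,red,40,one),('jar',(172,262),(298,145),red,45,red,40,one),
 ('bowl',(278,258),(318,205),grn,10,grn,5,up),('plate',(365,265),(328,289),blue,10,blue,10,one),('plate',(365,265),(328,289),blue,5,blue,3,one),('tray',(320,300),(280,250),lum,70,lum,70,tr),('rest',(430,262),(352,366),lum,90,lum,90,one)]:
    o=[support(A,pt,f1,t1), support(B,ps,f2,t2)]
    g=onz(t,pt,0)
    x,e,r=fit(cs,M[k],o,[g[0],g[1],0,0.0],yaw=k in('rest','plate','tray'),mask=mk)
    print(k,x.round(4),'rms px',round(e,2),r.round(1).tolist() if e>.9 else '')
# knob top points
print('jar knob',tri(cs,[(171.3,259.8),(298.0,127.5)]))
print('cup rim',tri(cs,[(446,321),(259.5,377)]))
E
python3 m2.py
```

```text
cup [ 0.4394 -0.2771 -0.0883  0.0093] rms px 76.34 [-6.8, -0.3, 3.5, -5.4, -31.2, -76.8, -132.2, -172.7, -186.2, -187.0, -172.6, -145.8, -105.9, -67.1, -34.5, -14.1, -1.2, -2.8, -4.2, -5.6, -6.3, -6.9, -6.4, -5.5, -5.1, -4.1, -3.0, -2.2, -1.2, -0.9, -0.7, -1.2, 0.1]
jar [ 0.5714  0.3422  0.0024 -0.0038] rms px 0.21 
jar [ 0.5714  0.3431  0.0018 -0.0038] rms px 0.45 
bowl [ 0.5867  0.0811  0.0125 -0.01  ] rms px 0.31 
plate [ 0.5738 -0.136   0.0062 -0.0634] rms px 1.1 [0.2, 0.5, 0.9, 0.9, 0.9, 1.4, 1.9, 2.0, 1.4, 1.4, 1.5, 1.3, 0.6, 0.6, 0.7, 0.4, 0.9, 1.3, 1.5, 1.4, 1.0, 1.2, 1.3, 1.2, 0.5, 0.7, 0.8, 0.7, 0.4, 1.0, 1.2, 1.0, 0.0]
plate [ 0.5737 -0.136   0.0064 -0.0616] rms px 1.0 [0.2, 0.5, 0.8, 0.8, 0.9, 1.4, 1.8, 1.8, 1.1, 1.3, 1.3, 1.1, 0.5, 0.5, 0.6, 0.4, 0.9, 1.1, 1.3, 1.2, 1.0, 1.2, 1.3, 1.0, 0.3, 0.6, 0.7, 0.6, 0.5, 1.0, 1.2, 0.8, 0.0]
tray [ 0.5436 -0.0237  0.0033 -0.0629] rms px 0.49 
rest [ 0.5876 -0.303   0.0026 -1.405 ] rms px 0.52 
jar knob (array([0.57243323, 0.337223  , 0.07488186]), [np.float64(0.006418907460319783), np.float64(0.008091360082686558)])
cup rim (array([ 0.44033595, -0.33337426,  0.0597086 ]), [np.float64(0.3040170888402124), np.float64(0.6449236294128871)])
```

```bash
cat > plan.py <<'E'
# usage: plan.py x y z yaw_of_jaw : prints tool-frame shift & turn
import sys,numpy as np
from rig import sensors
from scipy.spatial.transform import Rotation as R
s=sensors.read_state(); r=R.from_rotvec(s['orientation']); p=s['eef_pos']
A=r.as_matrix(); ya=np.arctan2(A[1,1],A[0,1])
print('t',round(s['time_s'],2),'p',p.round(4),'jawyaw',round(ya,3),'q',s['joint_pos'].round(2),'gap',round(s['finger_gap'],4),'F',s['force'].round(1))
a=[float(v) for v in sys.argv[1:]]
if a:
    d=np.array(a[:3])-p; print('shift now cm (tool)',(100*A.T@d).round(2))
    yaw=a[3]; dy=(yaw-ya+np.pi/2)%np.pi-np.pi/2
    x=np.array([np.cos(ya+dy),np.sin(ya+dy),0]); z=np.array([0,0,-1.]); T=np.stack([np.cross(x,z),x,z],1)
    rv=R.from_matrix(A.T@T).as_rotvec()
    print('turn tool rotvec',rv.round(3),' rows>=',np.ceil(abs(rv).max()/.187)); print('shift after the turn',(100*T.T@d).round(2))
E
python3 plan.py 0.571 0.341 0.12 1.3
python3 - <<'E'
from h import *
from rig import cams
t=cams.read_camera('top');s=cams.read_camera('side')
print(tri([t,s],[(208,185),(375,127)]), onz(s,(373,170),0))
E
```

```text
t 0.3 p [0.1648 0.6543 0.2382] jawyaw 1.324 q [ 1.29  0.26  1.6  -0.    1.27 -0.04] gap 0.0884 F [ 0.3 -0.   1. ]
shift now cm (tool) [-47.04 -20.45  11.84]
turn tool rotvec [-0.001 -0.     0.024]  rows>= 1.0
shift after the turn [-47.52 -19.32  11.82]
(array([0.74669579, 0.24747458, 0.11674466]), [np.float64(1.4762022994804165), np.float64(1.938487958861563)]) [0.74682396 0.2417799 ]
```

Emit:
jog_arm(
  rows=[
    {"x":-4.7,"y":-2},
    {"x":-4.7,"y":-2},
    {"x":-4.7,"y":-2},
    {"x":-4.7,"y":-2},
    {"x":-4.7,"y":-2},
    {"x":-4.7,"y":-2},
    {"x":-4.7,"y":-2},
    {"x":-4.7,"y":-2},
    {"x":-4.7,"y":-2},
    {"x":-4.7,"y":-2},
  ],
  jaw=1,
  squeeze=15,
)

```text
validation failed for argument at $.ro...
```

```bash
python3 plan.py 0.571 0.341 0.11 1.4; python3 - <<'E'
from rig import cams
import cv2
cv2.imwrite('pics/s1.png',cams.read_camera('side')['color'])
cv2.imwrite('pics/t1.png',cams.read_camera('top')['color'])
E
```

```text
t 0.4 p [0.1649 0.6544 0.2385] jawyaw 1.324 q [ 1.29  0.26  1.6   0.    1.27 -0.04] gap 0.0879 F [-0.2  0.5 -0.6]
shift now cm (tool) [-47.04 -20.47  12.86]
turn tool rotvec [-0.    -0.    -0.076]  rows>= 1.0
shift after the turn [-45.35 -23.98  12.85]
```

View pics/s1.png

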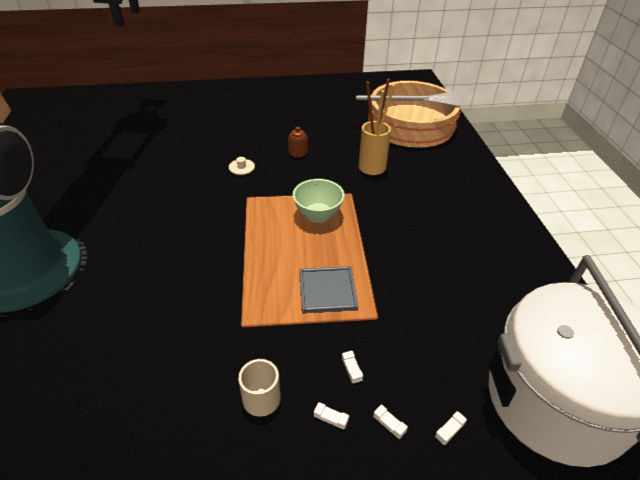

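Nothing moved: the call was refused and the scene is unchanged. All six fields seem to be required in each row.

Emit:
jog_arm(
  rows=[
    {"x":-4.7,"y":-2,"z":0,"ax":0,"ay":0,"az":0},
    {"x":-4.7,"y":-2,"z":0,"ax":0,"ay":0,"az":0},
    {"x":-4.7,"y":-2,"z":0,"ax":0,"ay":0,"az":0},
    {"x":-4.7,"y":-2,"z":0,"ax":0,"ay":0,"az":0},
    {"x":-4.7,"y":-2,"z":0,"ax":0,"ay":0,"az":0},
    {"x":-4.7,"y":-2,"z":0,"ax":0,"ay":0,"az":0},
    {"x":-4.7,"y":-2,"z":0,"ax":0,"ay":0,"az":0},
    {"x":-4.7,"y":-2,"z":0,"ax":0,"ay":0,"az":0},
    {"x":-4.7,"y":-2,"z":0,"ax":0,"ay":0,"az":0},
    {"x":-4.7,"y":-2,"z":0,"ax":0,"ay":0,"az":0},
  ],
  jaw=1,
  squeeze=15,
)

```text
time_s: 1.75
eef_pos: [0.5731, 0.3447, 0.2389]
orientation: [0.387, 3.117, 0.001]
force: [0.2, 0.7, 0.5]
finger_gap: 0.0877
```

```bash
python3 plan.py 0.571 0.341 0.11 1.4; python3 - <<'E'
from rig import cams
import cv2
cv2.imwrite('pics/s2.png',cams.read_camera('side')['color'])
E
```

```text
t 1.75 p [0.5731 0.3447 0.2389] jawyaw 1.324 q [ 0.5   0.25  1.62  0.    1.27 -0.82] gap 0.0877 F [0.2 0.7 0.5]
shift now cm (tool) [ 0.12 -0.41 12.89]
turn tool rotvec [ 0.     0.    -0.076]  rows>= 1.0
shift after the turn [ 0.14 -0.4  12.89]
```

View pics/s2.png

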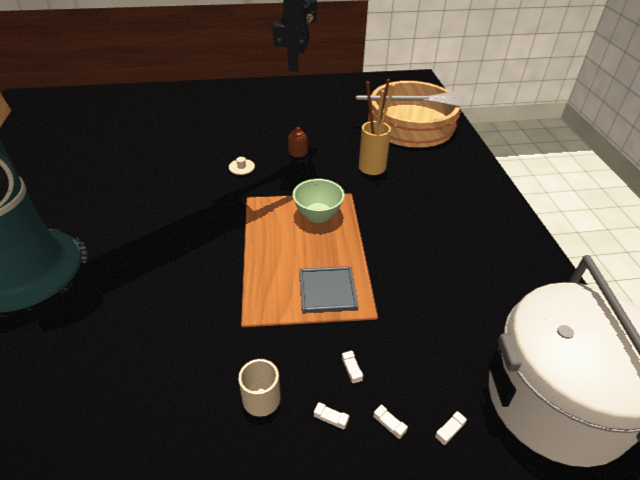

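The view is clear: the gripper hangs above the jar at about (293,60) and its body is narrow across x. Now descend.

Emit:
jog_arm(
  rows=[
    {"x":0.1,"y":-0.4,"z":2,"ax":0,"ay":0,"az":-0.08},
    {"x":0,"y":0,"z":4,"ax":0,"ay":0,"az":0},
    {"x":0,"y":0,"z":4,"ax":0,"ay":0,"az":0},
    {"x":0,"y":0,"z":4,"ax":0,"ay":0,"az":0},
    {"x":0,"y":0,"z":3,"ax":0,"ay":0,"az":0},
    {"x":0,"y":0,"z":2.5,"ax":0,"ay":0,"az":0},
    {"x":0,"y":0,"z":1.5,"ax":0,"ay":0,"az":0},
    {"x":0,"y":0,"z":1,"ax":0,"ay":0,"az":0},
    {"x":0,"y":0,"z":0.4,"ax":0,"ay":0,"az":0},
    {"x":0,"y":0,"z":0,"ax":0,"ay":0,"az":0},
  ],
)

```text
time_s: 3.05
eef_pos: [0.5703, 0.3424, 0.0152]
orientation: [0.262, 3.13, 0.001]
force: [0.5, 0.1, 0.2]
finger_gap: 0.088
```

```bash
python3 plan.py 0.571 0.341 0.015 1.4; python3 - <<'E'
from rig import cams
import cv2
from h import *
cv2.imwrite('pics/j1.png',np.hstack([crop(cams.read_camera('side')['color'],298,130,70,100,5),crop(cams.read_camera('top')['color'],175,262,80,100,5)]))
E
```

```text
t 3.05 p [0.5703 0.3424 0.0152] jawyaw 1.404 q [ 0.5   0.45  1.8  -0.    0.89 -0.9 ] gap 0.088 F [0.5 0.1 0.2]
shift now cm (tool) [-0.1  -0.12  0.02]
turn tool rotvec [0.001 0.001 0.004]  rows>= 1.0
shift after the turn [-0.1  -0.12  0.02]
```

View pics/j1.png

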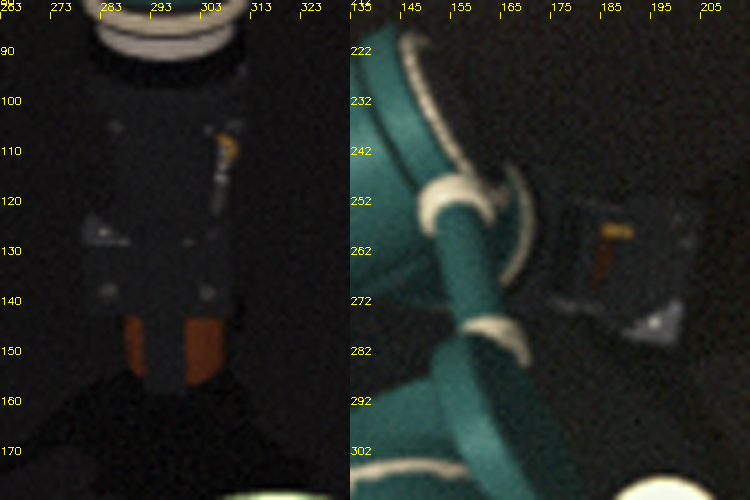

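The jar sits between the fingers (side view columns 286–306). Close the jaws.

Emit:
jog_arm(
  rows=[
    {"x":0,"y":0,"z":0,"ax":0,"ay":0,"az":0},
    {"x":0,"y":0,"z":0,"ax":0,"ay":0,"az":0},
    {"x":0,"y":0,"z":0,"ax":0,"ay":0,"az":0},
    {"x":0,"y":0,"z":0,"ax":0,"ay":0,"az":0},
    {"x":0,"y":0,"z":0,"ax":0,"ay":0,"az":0},
    {"x":0,"y":0,"z":0,"ax":0,"ay":0,"az":0},
  ],
  jaw=-1,
  squeeze=20,
)

```text
time_s: 3.9
eef_pos: [0.5698, 0.3421, 0.0147]
orientation: [-0.262, -3.131, 0.0]
force: [0.1, -0.8, 0.0]
finger_gap: 0.0489
```

```bash
python3 plan.py 0.571 0.341 0.25 0
```

```text
t 3.9 p [0.5698 0.3421 0.0147] jawyaw 1.404 q [ 0.5   0.45  1.8  -0.    0.89 -0.9 ] gap 0.0489 F [ 0.1 -0.8  0. ]
shift now cm (tool) [ -0.13  -0.09 -23.53]
turn tool rotvec [-0.     0.     1.404]  rows>= 8.0
shift after the turn [ -0.11   0.12 -23.53]
```

Emit:
jog_arm(
  rows=[
    {"x":0,"y":0,"z":-2,"ax":0,"ay":0,"az":0},
    {"x":0,"y":0,"z":-4,"ax":0,"ay":0,"az":0},
    {"x":0,"y":0,"z":-4,"ax":0,"ay":0,"az":0.18},
    {"x":0,"y":0,"z":-4,"ax":0,"ay":0,"az":0.18},
    {"x":0,"y":0,"z":-4,"ax":0,"ay":0,"az":0.18},
    {"x":0,"y":0,"z":-1,"ax":0,"ay":0,"az":0.18},
    {"x":0,"y":0,"z":0,"ax":0,"ay":0,"az":0.185},
    {"x":0,"y":0,"z":0,"ax":0,"ay":0,"az":0.185},
    {"x":0,"y":0,"z":0,"ax":0,"ay":0,"az":0.185},
    {"x":0,"y":0,"z":0,"ax":0,"ay":0,"az":0.185},
  ],
)

```text
time_s: 5.15
eef_pos: [0.5696, 0.3421, 0.2057]
orientation: [2.289, 2.151, 0.001]
force: [0.6, -0.5, -2.7]
finger_gap: 0.0492
```

```bash
python3 plan.py 0.5725 -0.136 0.1 -0.062
```

```text
t 5.15 p [0.5696 0.3421 0.2057] jawyaw -0.062 q [0.5  0.27 1.66 0.   1.21 0.57] gap 0.0492 F [ 0.6 -0.5 -2.7]
shift now cm (tool) [-47.7    3.25  10.56]
turn tool rotvec [ 0. -0. -0.]  rows>= 1.0
shift after the turn [-47.7    3.25  10.57]
```

Emit:
jog_arm(
  rows=[
    {"x":-4,"y":0.3,"z":0,"ax":0,"ay":0,"az":0},
    {"x":-5,"y":0.3,"z":0,"ax":0,"ay":0,"az":0},
    {"x":-5.2,"y":0.4,"z":0,"ax":0,"ay":0,"az":0},
    {"x":-5.2,"y":0.4,"z":0,"ax":0,"ay":0,"az":0},
    {"x":-5.2,"y":0.4,"z":0,"ax":0,"ay":0,"az":0},
    {"x":-5.2,"y":0.4,"z":0,"ax":0,"ay":0,"az":0},
    {"x":-5.2,"y":0.4,"z":0,"ax":0,"ay":0,"az":0},
    {"x":-5.2,"y":0.3,"z":1,"ax":0,"ay":0,"az":0},
    {"x":-4.5,"y":0.2,"z":3,"ax":0,"ay":0,"az":0},
    {"x":-3,"y":0.15,"z":4,"ax":0,"ay":0,"az":0},
  ],
)

```text
time_s: 6.4
eef_pos: [0.5769, -0.1385, 0.1266]
orientation: [2.281, 2.154, 0.004]
force: [0.6, -0.3, -2.9]
finger_gap: 0.0492
```

```bash
python3 plan.py 0.5725 -0.136 0.032 -0.062; python3 - <<'E'
from rig import cams
import cv2
cv2.imwrite('pics/s3.png',cams.read_camera('side')['color'])
cv2.imwrite('pics/t3.png',cams.read_camera('top')['color'])
E
```

```text
t 6.4 p [ 0.5769 -0.1385  0.1266] jawyaw -0.058 q [-0.28  0.2   1.9  -0.    1.04 -0.22] gap 0.0492 F [ 0.6 -0.3 -2.9]
shift now cm (tool) [ 0.24 -0.49  9.46]
turn tool rotvec [0.005 0.001 0.004]  rows>= 1.0
shift after the turn [ 0.22 -0.45  9.46]
```

View pics/s3.png

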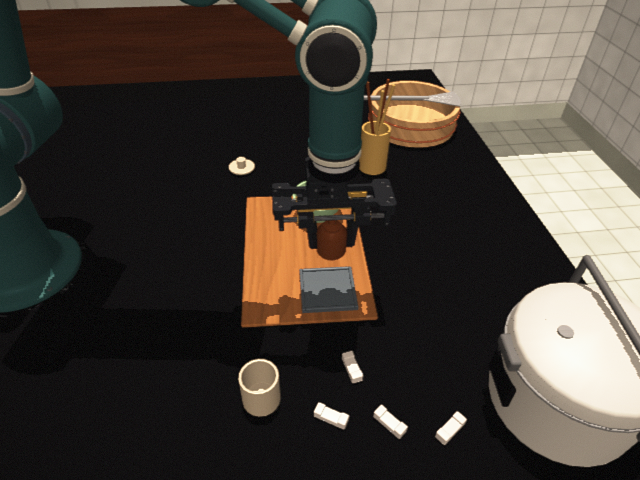

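View pics/t3.png

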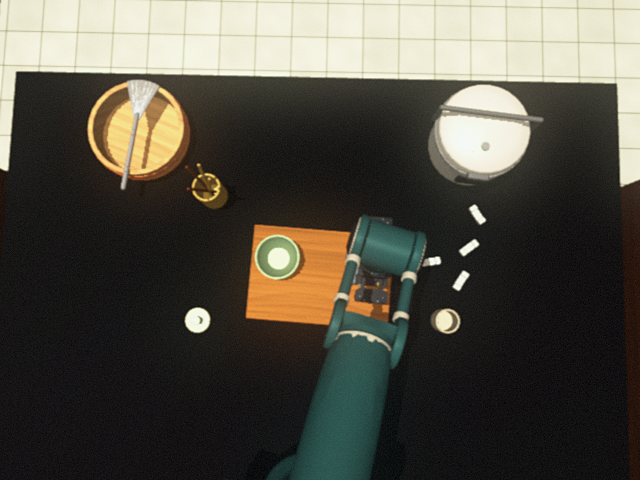

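The jar is in hand at (331,240) over the plate. The long side of the gripper body lies along the jaws, as expected. Now lower it.

Emit:
jog_arm(
  rows=[
    {"x":0.35,"y":-0.45,"z":1,"ax":0.005,"ay":0,"az":0.004},
    {"x":0,"y":0,"z":2,"ax":0,"ay":0,"az":0},
    {"x":0,"y":0,"z":2,"ax":0,"ay":0,"az":0},
    {"x":0,"y":0,"z":2,"ax":0,"ay":0,"az":0},
    {"x":0,"y":0,"z":1,"ax":0,"ay":0,"az":0},
    {"x":0,"y":0,"z":0.8,"ax":0,"ay":0,"az":0},
    {"x":0,"y":0,"z":0.6,"ax":0,"ay":0,"az":0},
    {"x":0,"y":0,"z":0,"ax":0,"ay":0,"az":0},
  ],
)

```text
time_s: 7.5
eef_pos: [0.5708, -0.1322, 0.0305]
orientation: [-2.284, -2.151, 0.006]
force: [-0.0, -0.1, -2.6]
finger_gap: 0.0493
```

```bash
python3 plan.py 0.5725 -0.1345 0.029 -0.062; python3 - <<'E'
from rig import cams
import cv2
from h import *
cv2.imwrite('pics/j2.png',crop(cams.read_camera('side')['color'],325,265,120,120,5))
E
```

```text
t 7.5 p [ 0.5708 -0.1322  0.0305] jawyaw -0.06 q [-0.27  0.31  1.96 -0.    0.87 -0.21] gap 0.0493 F [-0.  -0.1 -2.6]
shift now cm (tool) [-0.22  0.18  0.15]
turn tool rotvec [-0.005 -0.     0.002]  rows>= 1.0
shift after the turn [-0.22  0.18  0.15]
```

View pics/j2.png

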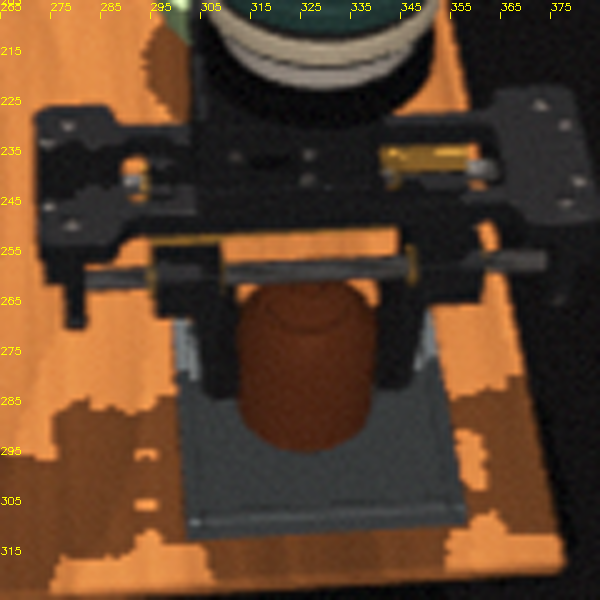

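```bash
python3 - <<'E'
from rig import cams
from h import *
s=cams.read_camera('side')
J=M['jar']
for p in [(0.5737,-0.136,.0145),(0.5725,-.134,.0155)]:
    q=proj(s,J+np.array(p)); print(p,q.min(0),q.max(0))
B=s['color'];red=lambda i:i[...,2]-i[...,0]*1.0
o=support(B,(324,280),lambda i:i[...,2]-1.5*i[...,0]-0*i[...,1],15)
print('xmax',o[0],'ymax',o[4],'xmin',-o[8],'ymin',-o[12])
E
```

```text
(0.5737, -0.136, 0.0145) [314.00238993 257.52807552] [342.24404033 297.39548414]
(0.5725, -0.134, 0.0155) [313.21444646 256.38610914] [341.40912789 296.25996243]
xmax 340.625 ymax 294.375 xmin 311.37499999999994 ymin 259.87500000000006
```

By image the jar is about 3–4 mm off to the left and near side. Correct that, then lower.

Emit:
jog_arm(
  rows=[
    {"x":-0.4,"y":0.32,"z":0,"ax":-0.005,"ay":0,"az":0},
    {"x":0,"y":0,"z":0.1,"ax":0,"ay":0,"az":0},
    {"x":0,"y":0,"z":0.08,"ax":0,"ay":0,"az":0},
    {"x":0,"y":0,"z":0,"ax":0,"ay":0,"az":0},
    {"x":0,"y":0,"z":0,"ax":0,"ay":0,"az":0},
  ],
)

```text
time_s: 8.22
eef_pos: [0.5738, -0.1363, 0.0288]
orientation: [-2.287, -2.154, 0.0]
force: [-0.3, -0.1, -2.5]
finger_gap: 0.0494
```

```bash
python3 plan.py 0.5737 -0.136 0.029 -0.062; python3 - <<'E'
from rig import cams
from h import *
s=cams.read_camera('side')
B=s['color']
o=support(B,(324,280),lambda i:i[...,2]-1.5*i[...,0]-0*i[...,1],15)
print('xmax',o[0],'ymax',o[4],'xmin',-o[8],'ymin',-o[12])
E
```

```text
t 8.22 p [ 0.5738 -0.1363  0.0288] jawyaw -0.06 q [-0.28  0.32  1.96 -0.    0.86 -0.22] gap 0.0494 F [-0.3 -0.1 -2.5]
shift now cm (tool) [ 0.03 -0.01 -0.02]
turn tool rotvec [-0.    -0.     0.002]  rows>= 1.0
shift after the turn [ 0.03 -0.01 -0.02]
xmax 342.625 ymax 296.875 xmin 313.37499999999994 ymin 262.37500000000006
```

The image now matches the prediction to within 0.6 px. Lower to contact.

Emit:
jog_arm(
  rows=[
    {"x":0,"y":0,"z":0.06,"ax":0,"ay":0,"az":0},
    {"x":0,"y":0,"z":0.04,"ax":0,"ay":0,"az":0},
    {"x":0,"y":0,"z":0,"ax":0,"ay":0,"az":0},
  ],
)

```text
time_s: 8.65
eef_pos: [0.5739, -0.1363, 0.0287]
orientation: [-2.287, -2.154, 0.0]
force: [-3.6, 1.7, 5.6]
finger_gap: 0.0492
```

Contact made: the force reversed to +5.6 N. Release by opening to about 74 mm, then rise.

Emit:
jog_arm(
  rows=[
    {"x":0,"y":0,"z":-0.04,"ax":0,"ay":0,"az":0},
    {"x":0,"y":0,"z":0,"ax":0,"ay":0,"az":0},
    {"x":0,"y":0,"z":0,"ax":0,"ay":0,"az":0},
    {"x":0,"y":0,"z":0,"ax":0,"ay":0,"az":0},
    {"x":0,"y":0,"z":-1.5,"ax":0,"ay":0,"az":0},
    {"x":0,"y":0,"z":-4,"ax":0,"ay":0,"az":0},
    {"x":0,"y":0,"z":-5,"ax":0,"ay":0,"az":0},
    {"x":0,"y":0,"z":-5,"ax":0,"ay":0,"az":0},
  ],
  jaw=0.7,
)

```text
time_s: 9.65
eef_pos: [0.5738, -0.1363, 0.1858]
orientation: [2.287, 2.153, 0.001]
force: [1.8, -0.3, -0.7]
finger_gap: 0.0748
```

```bash
python3 plan.py 0.4397 -0.335 0.1 1.0; python3 - <<'E'
from rig import cams
import cv2
cv2.imwrite('pics/s4.png',cams.read_camera('side')['color'])
E
```

```text
t 9.65 p [ 0.5738 -0.1363  0.1858] jawyaw -0.06 q [-0.28  0.14  1.85 -0.    1.15 -0.22] gap 0.0748 F [ 1.8 -0.3 -0.7]
shift now cm (tool) [-20.63 -12.2    8.57]
turn tool rotvec [ 1.00e-03  1.00e-03 -1.06e+00]  rows>= 6.0
shift after the turn [  0.55 -23.96   8.58]
```

View pics/s4.png

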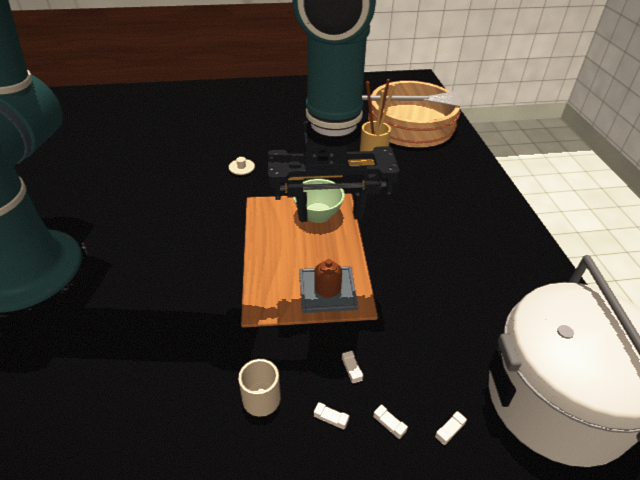

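The jar stands in the middle of the plate at (328,280). Next the cup, keeping the same yaw (jaws along x).

Emit:
jog_arm(
  rows=[
    {"x":-4,"y":-2.4,"z":0,"ax":0,"ay":0,"az":0},
    {"x":-4.2,"y":-2.5,"z":0,"ax":0,"ay":0,"az":0},
    {"x":-4.2,"y":-2.5,"z":0,"ax":0,"ay":0,"az":0},
    {"x":-4.1,"y":-2.4,"z":1,"ax":0,"ay":0,"az":0},
    {"x":-4.1,"y":-2.4,"z":1,"ax":0,"ay":0,"az":0},
    {"x":0,"y":0,"z":3,"ax":0,"ay":0,"az":0},
    {"x":0,"y":0,"z":2,"ax":0,"ay":0,"az":0},
    {"x":0,"y":0,"z":1,"ax":0,"ay":0,"az":0},
    {"x":0,"y":0,"z":0,"ax":0,"ay":0,"az":0},
  ],
  jaw=1,
)

```text
time_s: 10.82
eef_pos: [0.4396, -0.3344, 0.1032]
orientation: [-2.286, -2.154, 0.0]
force: [0.2, -0.2, 0.2]
finger_gap: 0.0884
```

```bash
python3 plan.py 0.4397 -0.335 0.028 -0.062; python3 - <<'E'
from rig import cams
import cv2
cv2.imwrite('pics/s5.png',cams.read_camera('side')['color'])
E
```

```text
t 10.82 p [ 0.4396 -0.3344  0.1032] jawyaw -0.06 q [-0.7   0.16  2.   -0.    0.99 -0.64] gap 0.0884 F [ 0.2 -0.2  0.2]
shift now cm (tool) [-0.06  0.02  7.52]
turn tool rotvec [-0.001 -0.     0.002]  rows>= 1.0
shift after the turn [-0.06  0.02  7.52]
```

View pics/s5.png

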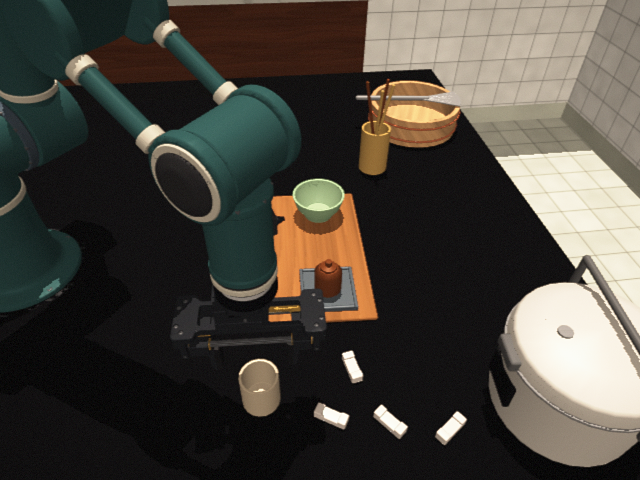

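```bash
python3 - <<'E'
from rig import cams
from h import *
s=cams.read_camera('side')
print(proj(s,[[.4396,-.3344,.1032],[.4396-.044,-.3344,.1032],[.4396+.044,-.3344,.1032],[.4397,-.335,.066]]))
cv2.imwrite('pics/c5.png',crop(s['color'],255,365,160,110,5))
E
```

```text
[[256.21599229 360.91417663]
 [224.247073   364.59953213]
 [287.69389585 357.2854251 ]
 [258.17390744 375.73973665]]
```

View pics/c5.png

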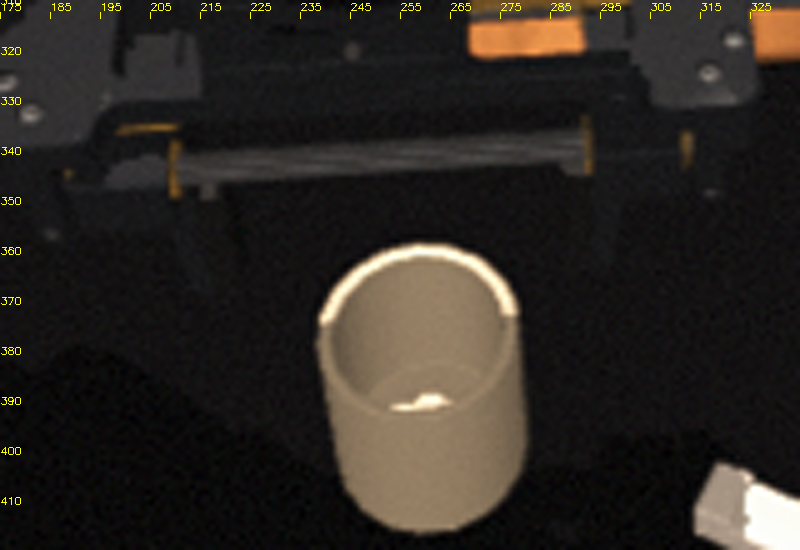

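The finger inner faces (224 and 288) straddle the cup centred at 258. Descend and grip.

Emit:
jog_arm(
  rows=[
    {"x":0,"y":0,"z":2,"ax":0,"ay":0,"az":0},
    {"x":0,"y":0,"z":2.5,"ax":0,"ay":0,"az":0},
    {"x":0,"y":0,"z":2,"ax":0,"ay":0,"az":0},
    {"x":0,"y":0,"z":1,"ax":0,"ay":0,"az":0},
    {"x":0,"y":0,"z":0,"ax":0,"ay":0,"az":0},
  ],
)

```text
time_s: 11.55
eef_pos: [0.4398, -0.3346, 0.0284]
orientation: [-2.287, -2.154, 0.0]
force: [-0.3, 0.2, -0.3]
finger_gap: 0.0881
```

Emit:
jog_arm(
  rows=[
    {"x":0,"y":0,"z":0,"ax":0,"ay":0,"az":0},
    {"x":0,"y":0,"z":0,"ax":0,"ay":0,"az":0},
    {"x":0,"y":0,"z":0,"ax":0,"ay":0,"az":0},
    {"x":0,"y":0,"z":0,"ax":0,"ay":0,"az":0},
    {"x":0,"y":0,"z":0,"ax":0,"ay":0,"az":0},
    {"x":0,"y":0,"z":0,"ax":0,"ay":0,"az":0},
  ],
  jaw=-1,
)

```text
time_s: 12.3
eef_pos: [0.4401, -0.335, 0.0289]
orientation: [2.286, 2.153, 0.0]
force: [0.1, 0.4, 5.9]
finger_gap: 0.0585
```

```bash
python3 plan.py 0.5803 -0.027 0.25 -0.062
```

```text
t 12.3 p [ 0.4401 -0.335   0.0289] jawyaw -0.06 q [-0.7   0.26  2.04 -0.    0.84 -0.64] gap 0.0585 F [0.1 0.4 5.9]
shift now cm (tool) [ 31.57  12.17 -22.12]
turn tool rotvec [0.001 0.001 0.002]  rows>= 1.0
shift after the turn [ 31.61  12.08 -22.11]
```

Emit:
jog_arm(
  rows=[
    {"x":0,"y":0,"z":-2,"ax":0,"ay":0,"az":0},
    {"x":0,"y":0,"z":-5,"ax":0,"ay":0,"az":0},
    {"x":0,"y":0,"z":-5,"ax":0,"ay":0,"az":0},
    {"x":1,"y":0.4,"z":-3,"ax":0,"ay":0,"az":0},
    {"x":4,"y":1.6,"z":-1,"ax":0,"ay":0,"az":0},
    {"x":5,"y":2,"z":0,"ax":0,"ay":0,"az":0},
    {"x":5,"y":2,"z":0,"ax":0,"ay":0,"az":0},
    {"x":5,"y":2,"z":0,"ax":0,"ay":0,"az":0},
    {"x":5,"y":2,"z":0,"ax":0,"ay":0,"az":0},
    {"x":4,"y":1.4,"z":0,"ax":0,"ay":0,"az":0},
  ],
)

```text
time_s: 13.55
eef_pos: [0.5709, -0.0499, 0.1873]
orientation: [-2.285, -2.154, 0.001]
force: [0.8, -0.6, -2.0]
finger_gap: 0.0583
```

Emit:
jog_arm(
  rows=[
    {"x":2.6,"y":0.7,"z":2,"ax":0,"ay":0,"az":0},
    {"x":0,"y":0,"z":4,"ax":0,"ay":0,"az":0},
    {"x":0,"y":0,"z":4,"ax":0,"ay":0,"az":0},
    {"x":0,"y":0,"z":0,"ax":0,"ay":0,"az":0},
    {"x":0,"y":0,"z":0,"ax":0,"ay":0,"az":0},
  ],
)

```text
time_s: 14.18
eef_pos: [0.5799, -0.0266, 0.089]
orientation: [2.287, 2.153, 0.0]
force: [0.6, 1.1, -1.2]
finger_gap: 0.0584
```

```bash
python3 plan.py 0.5804 -0.0273 0.040 -0.062; python3 - <<'E'
from rig import cams
import cv2
from h import *
cv2.imwrite('pics/s6.png',cams.read_camera('side')['color'])
E
```

```text
t 14.18 p [ 0.5799 -0.0266  0.089 ] jawyaw -0.06 q [-0.09  0.22  1.95 -0.    0.97 -0.03] gap 0.0584 F [ 0.6  1.1 -1.2]
shift now cm (tool) [-0.06  0.05  4.9 ]
turn tool rotvec [0.    0.    0.002]  rows>= 1.0
shift after the turn [-0.06  0.06  4.9 ]
```

View pics/s6.png

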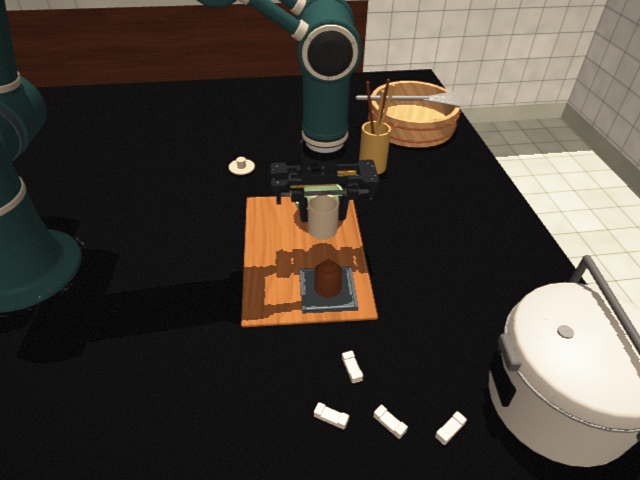

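The cup is at (322,215), heading between the bowl and plate. Lower it almost to contact and check.

Emit:
jog_arm(
  rows=[
    {"x":-0.06,"y":0.05,"z":1.5,"ax":0,"ay":0,"az":0},
    {"x":0,"y":0,"z":1.5,"ax":0,"ay":0,"az":0},
    {"x":0,"y":0,"z":1.2,"ax":0,"ay":0,"az":0},
    {"x":0,"y":0,"z":0.8,"ax":0,"ay":0,"az":0},
    {"x":0,"y":0,"z":0,"ax":0,"ay":0,"az":0},
    {"x":0,"y":0,"z":0,"ax":0,"ay":0,"az":0},
  ],
)

```text
time_s: 14.98
eef_pos: [0.58, -0.0271, 0.0382]
orientation: [2.287, 2.154, 0.0]
force: [-0.1, -0.4, -0.9]
finger_gap: 0.058
```

```bash
python3 plan.py 0.5804 -0.0273 0.0367 -0.062; python3 - <<'E'
from rig import cams
import cv2
from h import *
s=cams.read_camera('side')
cv2.imwrite('pics/c6.png',crop(s['color'],320,235,110,110,5))
q=proj(s,M['cup']+np.array([.5804,-.0273,.010])); print(q.min(0),q.max(0))
E
```

```text
t 14.97 p [ 0.58   -0.0271  0.0382] jawyaw -0.06 q [-0.09  0.29  1.98 -0.    0.88 -0.03] gap 0.058 F [-0.1 -0.4 -0.9]
shift now cm (tool) [-0.02  0.04  0.15]
turn tool rotvec [0.    0.    0.002]  rows>= 1.0
shift after the turn [-0.02  0.04  0.15]
[308.00757193 213.81375917] [338.15604151 258.42969474]
```

View pics/c6.png

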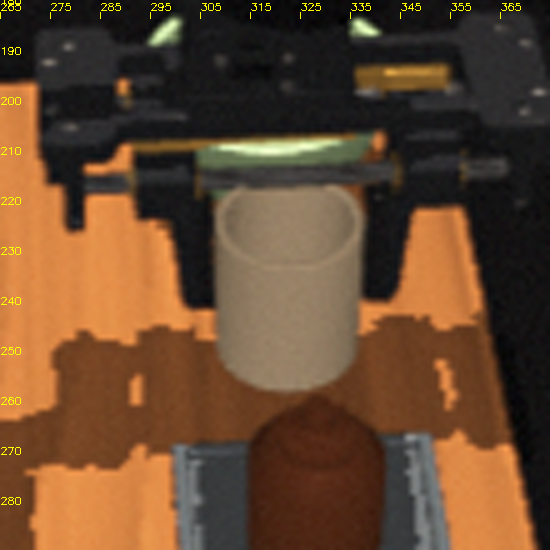

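It lands within 1 px of the prediction. A small nudge, then lower to contact.

Emit:
jog_arm(
  rows=[
    {"x":-0.1,"y":0.08,"z":0,"ax":0,"ay":0,"az":0},
    {"x":0,"y":0,"z":0.1,"ax":0,"ay":0,"az":0},
    {"x":0,"y":0,"z":0.05,"ax":0,"ay":0,"az":0},
    {"x":0,"y":0,"z":0,"ax":0,"ay":0,"az":0},
    {"x":0,"y":0,"z":0,"ax":0,"ay":0,"az":0},
  ],
)

```text
time_s: 15.65
eef_pos: [0.5806, -0.0281, 0.0368]
orientation: [2.287, 2.154, -0.0]
force: [-1.0, 0.4, -1.5]
finger_gap: 0.058
```

Emit:
jog_arm(
  rows=[
    {"x":0,"y":0,"z":0.05,"ax":0,"ay":0,"az":0},
    {"x":0,"y":0,"z":0.04,"ax":0,"ay":0,"az":0},
    {"x":0,"y":0,"z":0,"ax":0,"ay":0,"az":0},
  ],
)

```text
time_s: 16.02
eef_pos: [0.5808, -0.0282, 0.0366]
orientation: [2.287, 2.154, 0.0]
force: [-1.2, -0.2, 5.5]
finger_gap: 0.0579
```

Contact. Release and rise.

Emit:
jog_arm(
  rows=[
    {"x":0,"y":0,"z":-0.03,"ax":0,"ay":0,"az":0},
    {"x":0,"y":0,"z":0,"ax":0,"ay":0,"az":0},
    {"x":0,"y":0,"z":0,"ax":0,"ay":0,"az":0},
    {"x":0,"y":0,"z":0,"ax":0,"ay":0,"az":0},
    {"x":0,"y":0,"z":-1,"ax":0,"ay":0,"az":0},
    {"x":0,"y":0,"z":-4,"ax":0,"ay":0,"az":0},
    {"x":0,"y":0,"z":-5,"ax":0,"ay":0,"az":0},
    {"x":0,"y":0,"z":-4,"ax":0,"ay":0,"az":0},
  ],
  jaw=0.8,
)

```text
time_s: 17.02
eef_pos: [0.5813, -0.0282, 0.1791]
orientation: [2.286, 2.153, 0.002]
force: [0.5, -0.7, -0.8]
finger_gap: 0.0792
```

```bash
python3 plan.py 0.5876 -0.303 0.15 0.166
```

```text
t 17.02 p [ 0.5813 -0.0282  0.1791] jawyaw -0.06 q [-0.09  0.13  1.87 -0.    1.13 -0.03] gap 0.0792 F [ 0.5 -0.7 -0.8]
shift now cm (tool) [-27.39   2.27   2.92]
turn tool rotvec [ 0.002  0.    -0.226]  rows>= 2.0
shift after the turn [-27.21  -3.92   2.91]
```

Now the chopstick rest. Turn a little and travel with the jaws half open.

Emit:
jog_arm(
  rows=[
    {"x":0,"y":0,"z":0,"ax":0,"ay":0,"az":-0.113},
    {"x":0,"y":0,"z":0,"ax":0,"ay":0,"az":-0.113},
    {"x":-5,"y":-0.7,"z":0,"ax":0,"ay":0,"az":0},
    {"x":-5,"y":-0.7,"z":0,"ax":0,"ay":0,"az":0},
    {"x":-5,"y":-0.7,"z":0,"ax":0,"ay":0,"az":0},
    {"x":-5,"y":-0.7,"z":0,"ax":0,"ay":0,"az":0},
    {"x":-5,"y":-0.7,"z":3,"ax":0,"ay":0,"az":0},
    {"x":-2.2,"y":-0.4,"z":3,"ax":0,"ay":0,"az":0},
    {"x":0,"y":0,"z":3,"ax":0,"ay":0,"az":0},
    {"x":0,"y":0,"z":0,"ax":0,"ay":0,"az":0},
  ],
  jaw=0.05,
)

```text
time_s: 18.27
eef_pos: [0.5848, -0.3021, 0.0836]
orientation: [-2.027, -2.393, 0.002]
force: [-1.9, 1.0, -0.4]
finger_gap: 0.0466
```

```bash
python3 plan.py 0.5876 -0.303 0.004 0.166; python3 - <<'E'
from rig import cams
import cv2
from h import *
s=cams.read_camera('side');t=cams.read_camera('top')
cv2.imwrite('pics/s7.png',s['color'])
print(onz(t,(461,281),.012),onz(t,(469,248),.012))
E
```

```text
t 18.27 p [ 0.5848 -0.3021  0.0836] jawyaw 0.165 q [-0.51  0.37  1.77  0.    1.01 -0.68] gap 0.0466 F [-1.9  1.  -0.4]
shift now cm (tool) [-0.16  0.29  7.95]
turn tool rotvec [-0.005 -0.004 -0.001]  rows>= 1.0
shift after the turn [-0.13  0.26  7.96]
[ 0.53971841 -0.38200313] [ 0.62417194 -0.40258424]
```

View pics/s7.png

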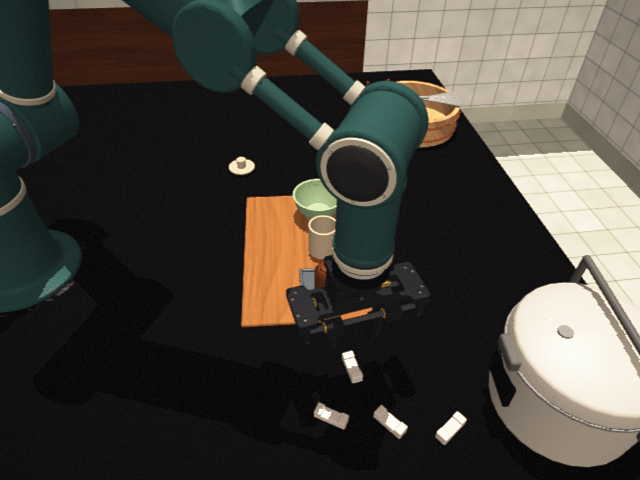

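The gripper is above the target rest (352,367), clear of the others. Descend.

Emit:
jog_arm(
  rows=[
    {"x":-0.15,"y":0.25,"z":1.5,"ax":0,"ay":0,"az":0},
    {"x":0,"y":0,"z":2,"ax":0,"ay":0,"az":0},
    {"x":0,"y":0,"z":2,"ax":0,"ay":0,"az":0},
    {"x":0,"y":0,"z":1,"ax":0,"ay":0,"az":0},
    {"x":0,"y":0,"z":0,"ax":0,"ay":0,"az":0},
    {"x":0,"y":0,"z":0,"ax":0,"ay":0,"az":0},
  ],
)

```text
time_s: 19.12
eef_pos: [0.5902, -0.3042, 0.0215]
orientation: [2.029, 2.397, 0.0]
force: [0.9, 0.6, 0.4]
finger_gap: 0.0461
```

```bash
python3 plan.py 0.5876 -0.303 0.004 0.166; python3 - <<'E'
from rig import cams
import cv2
from h import *
s=cams.read_camera('side')
cv2.imwrite('pics/c7.png',crop(s['color'],355,350,120,100,6))
E
```

```text
t 19.12 p [ 0.5902 -0.3042  0.0215] jawyaw 0.166 q [-0.51  0.44  1.8  -0.    0.9  -0.68] gap 0.0461 F [0.9 0.6 0.4]
shift now cm (tool) [ 0.16 -0.24  1.75]
turn tool rotvec [ 0.  0. -0.]  rows>= 1.0
shift after the turn [ 0.16 -0.24  1.75]
```

View pics/c7.png

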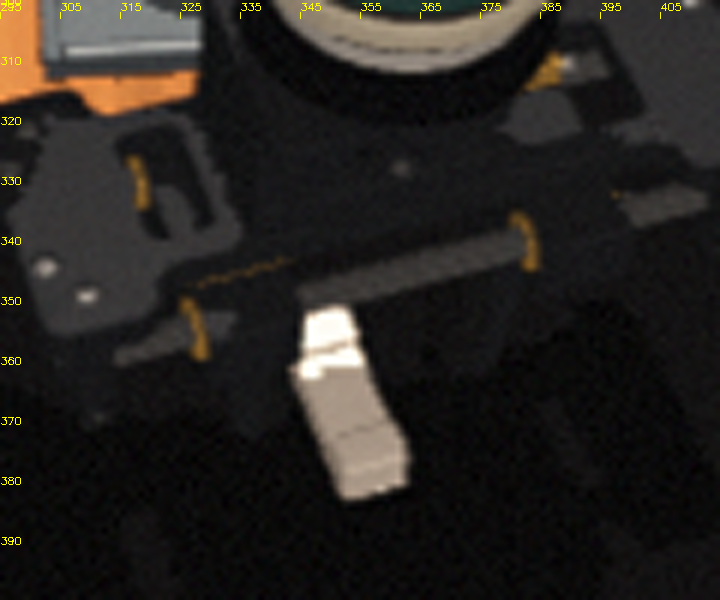

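The rest lies between the fingers. Take out the remaining 2 mm and go down.

Emit:
jog_arm(
  rows=[
    {"x":0.15,"y":-0.25,"z":0.8,"ax":0,"ay":0,"az":0},
    {"x":0,"y":0,"z":0.9,"ax":0,"ay":0,"az":0},
    {"x":0,"y":0,"z":0,"ax":0,"ay":0,"az":0},
  ],
)

```text
time_s: 19.55
eef_pos: [0.5861, -0.3023, 0.0028]
orientation: [-2.028, -2.396, 0.001]
force: [0.1, 1.0, 0.2]
finger_gap: 0.0464
```

Emit:
jog_arm(
  rows=[
    {"x":0,"y":0,"z":0,"ax":0,"ay":0,"az":0},
    {"x":0,"y":0,"z":0,"ax":0,"ay":0,"az":0},
    {"x":0,"y":0,"z":0,"ax":0,"ay":0,"az":0},
    {"x":0,"y":0,"z":0,"ax":0,"ay":0,"az":0},
    {"x":0,"y":0,"z":0,"ax":0,"ay":0,"az":0},
  ],
  jaw=-1,
)

```text
time_s: 20.18
eef_pos: [0.5874, -0.303, 0.0045]
orientation: [2.029, 2.398, 0.0]
force: [0.3, -0.3, 1.4]
finger_gap: 0.0176
```

```bash
python3 plan.py 0.477 0.088 0.25 1.509
```

```text
t 20.18 p [ 0.5874 -0.303   0.0045] jawyaw 0.166 q [-0.51  0.46  1.81 -0.    0.87 -0.68] gap 0.0176 F [ 0.3 -0.3  1.4]
shift now cm (tool) [ 40.38  -4.41 -24.57]
turn tool rotvec [ 0.000e+00  1.000e-03 -1.343e+00]  rows>= 8.0
shift after the turn [ 13.43  38.34 -24.55]
```

Gripped: the gap of 17.6 mm matches the 18 mm width. Lift while turning −1.343 rad, then carry.

Emit:
jog_arm(
  rows=[
    {"x":0,"y":0,"z":-1,"ax":0,"ay":0,"az":0},
    {"x":0,"y":0,"z":-4,"ax":0,"ay":0,"az":0},
    {"x":0,"y":0,"z":-4,"ax":0,"ay":0,"az":-0.168},
    {"x":0,"y":0,"z":-4,"ax":0,"ay":0,"az":-0.168},
    {"x":0,"y":0,"z":-4,"ax":0,"ay":0,"az":-0.168},
    {"x":0,"y":0,"z":0,"ax":0,"ay":0,"az":-0.168},
    {"x":0,"y":0,"z":0,"ax":0,"ay":0,"az":-0.168},
    {"x":0,"y":0,"z":0,"ax":0,"ay":0,"az":-0.168},
    {"x":0,"y":0,"z":0,"ax":0,"ay":0,"az":-0.168},
    {"x":0,"y":0,"z":0,"ax":0,"ay":0,"az":-0.168},
  ],
)

```text
time_s: 21.42
eef_pos: [0.587, -0.3028, 0.1748]
orientation: [0.087, 3.14, -0.0]
force: [0.3, -0.9, -1.2]
finger_gap: 0.0175
```

Emit:
jog_arm(
  rows=[
    {"x":1.5,"y":4.2,"z":0,"ax":0,"ay":0,"az":0},
    {"x":1.5,"y":4.3,"z":0,"ax":0,"ay":0,"az":0},
    {"x":1.5,"y":4.3,"z":0,"ax":0,"ay":0,"az":0},
    {"x":1.5,"y":4.3,"z":0,"ax":0,"ay":0,"az":0},
    {"x":1.5,"y":4.3,"z":0,"ax":0,"ay":0,"az":0},
    {"x":1.5,"y":4.3,"z":0,"ax":0,"ay":0,"az":0},
    {"x":1.5,"y":4.3,"z":0,"ax":0,"ay":0,"az":0},
    {"x":1.5,"y":4.3,"z":0,"ax":0,"ay":0,"az":0},
    {"x":1.4,"y":4,"z":0,"ax":0,"ay":0,"az":0},
    {"x":0,"y":0,"z":2,"ax":0,"ay":0,"az":0},
  ],
)

```text
time_s: 22.68
eef_pos: [0.4773, 0.0902, 0.1563]
orientation: [0.089, 3.136, 0.002]
force: [0.8, -0.6, -1.0]
finger_gap: 0.0178
```

Emit:
jog_arm(
  rows=[
    {"x":0,"y":0,"z":4,"ax":0,"ay":0,"az":0},
    {"x":0,"y":0,"z":4,"ax":0,"ay":0,"az":0},
    {"x":0,"y":0,"z":2,"ax":0,"ay":0,"az":0},
    {"x":0,"y":0,"z":0,"ax":0,"ay":0,"az":0},
    {"x":0,"y":0,"z":0,"ax":0,"ay":0,"az":0},
  ],
)

```text
time_s: 23.3
eef_pos: [0.4776, 0.0877, 0.0554]
orientation: [0.096, 3.138, 0.0]
force: [0.9, 0.1, -0.7]
finger_gap: 0.0175
```

```bash
python3 plan.py 0.477 0.088 0.0125 1.509; python3 - <<'E'
from rig import cams
import cv2
from h import *
s=cams.read_camera('side')
cv2.imwrite('pics/s8.png',s['color'])
E
```

```text
t 23.3 p [0.4776 0.0877 0.0554] jawyaw 1.51 q [ 0.13  0.1   2.17 -0.    0.87 -1.38] gap 0.0175 F [ 0.9  0.1 -0.7]
shift now cm (tool) [0.07 0.03 4.29]
turn tool rotvec [0.    0.002 0.001]  rows>= 1.0
shift after the turn [0.06 0.03 4.29]
```

View pics/s8.png

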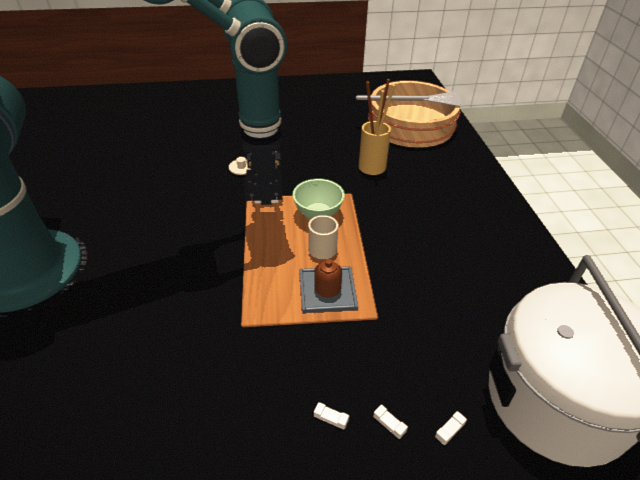

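The rest is held over the tray in front of the bowl, at about (265,205). Lower it.

Emit:
jog_arm(
  rows=[
    {"x":0.06,"y":0.03,"z":1.5,"ax":0,"ay":0,"az":0},
    {"x":0,"y":0,"z":1.5,"ax":0,"ay":0,"az":0},
    {"x":0,"y":0,"z":0.8,"ax":0,"ay":0,"az":0},
    {"x":0,"y":0,"z":0.3,"ax":0,"ay":0,"az":0},
    {"x":0,"y":0,"z":0.1,"ax":0,"ay":0,"az":0},
    {"x":0,"y":0,"z":0,"ax":0,"ay":0,"az":0},
    {"x":0,"y":0,"z":0,"ax":0,"ay":0,"az":0},
  ],
)

```text
time_s: 24.22
eef_pos: [0.476, 0.0879, 0.0124]
orientation: [-0.095, -3.14, 0.0]
force: [-2.7, -0.0, 4.6]
finger_gap: 0.0175
```

```bash
python3 plan.py 0.477 0.088 0.0125 1.509; python3 - <<'E'
from rig import cams
import cv2
from h import *
s=cams.read_camera('side')
cv2.imwrite('pics/c8.png',crop(s['color'],280,210,120,100,6))
P=M['rest'].copy(); a=-.062; R=np.array([[np.cos(a),-np.sin(a)],[np.sin(a),np.cos(a)]]); P[:,:2]=P[:,:2]@R.T
q=proj(s,P+np.array([.477,.088,.010])); print(q.min(0),q.max(0))
E
```

```text
t 24.23 p [0.476  0.0879 0.0124] jawyaw 1.51 q [ 0.13  0.17  2.19 -0.    0.78 -1.38] gap 0.0175 F [-2.7 -0.   4.6]
shift now cm (tool) [-0.1   0.02 -0.01]
turn tool rotvec [-0.    -0.     0.001]  rows>= 1.0
shift after the turn [-0.1   0.02 -0.01]
[254.97457785 206.78100088] [278.92852679 218.79774068]
```

View pics/c8.png

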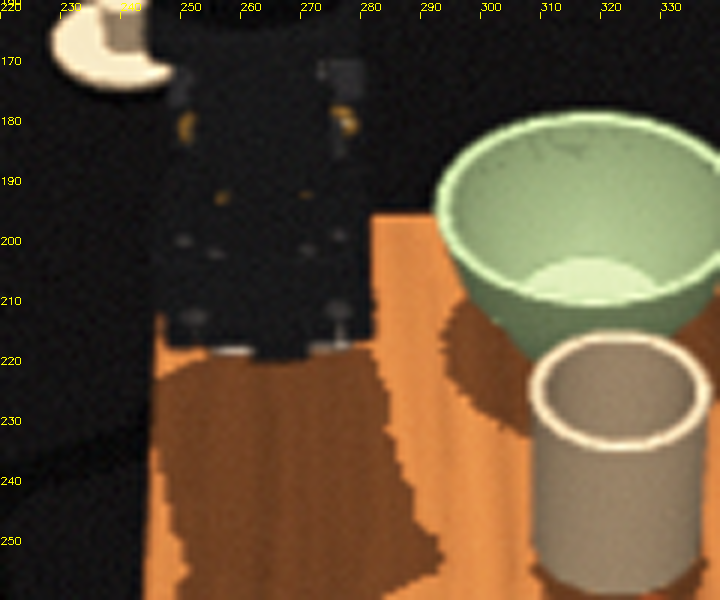

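Contact at the right height. Release, rise, and go on to the lid while clearing the view.

Emit:
jog_arm(
  rows=[
    {"x":-0.1,"y":0,"z":-0.04,"ax":0,"ay":0,"az":0},
    {"x":0,"y":0,"z":0,"ax":0,"ay":0,"az":0},
    {"x":0,"y":0,"z":0,"ax":0,"ay":0,"az":0},
    {"x":0,"y":0,"z":0,"ax":0,"ay":0,"az":0},
    {"x":0,"y":0,"z":-1,"ax":0,"ay":0,"az":0},
    {"x":0,"y":0,"z":-4,"ax":0,"ay":0,"az":0},
    {"x":0,"y":0,"z":-4,"ax":0,"ay":0,"az":0},
    {"x":0,"y":0,"z":-1,"ax":0,"ay":0,"az":0},
  ],
  jaw=0,
)

```text
time_s: 25.28
eef_pos: [0.4795, 0.0882, 0.1162]
orientation: [0.095, 3.134, 0.002]
force: [-0.1, 0.7, -0.2]
finger_gap: 0.0442
```

```bash
python3 plan.py 0.427 0.282 0.1 1.509
```

```text
t 25.27 p [0.4795 0.0882 0.1162] jawyaw 1.51 q [ 0.13  0.02  2.12  0.    0.99 -1.38] gap 0.0442 F [-0.1  0.7 -0.2]
shift now cm (tool) [ 6.43 19.02  1.6 ]
turn tool rotvec [0.001 0.006 0.001]  rows>= 1.0
shift after the turn [ 6.44 19.02  1.62]
```

Emit:
jog_arm(
  rows=[
    {"x":1.2,"y":3.8,"z":0,"ax":0,"ay":0,"az":0},
    {"x":1.3,"y":3.8,"z":0,"ax":0,"ay":0,"az":0},
    {"x":1.3,"y":3.8,"z":0,"ax":0,"ay":0,"az":0},
    {"x":1.3,"y":3.8,"z":0,"ax":0,"ay":0,"az":0},
    {"x":1.3,"y":3.8,"z":1,"ax":0,"ay":0,"az":0},
    {"x":0,"y":0,"z":1,"ax":0,"ay":0,"az":0},
    {"x":0,"y":0,"z":0,"ax":0,"ay":0,"az":0},
    {"x":0,"y":0,"z":0,"ax":0,"ay":0,"az":0},
  ],
)

```text
time_s: 26.28
eef_pos: [0.4248, 0.2804, 0.0923]
orientation: [-0.097, -3.139, 0.001]
force: [-0.1, 0.3, 0.6]
finger_gap: 0.0442
```

```bash
python3 plan.py 0.427 0.282 0.015 1.509; python3 - <<'E'
from rig import cams
import cv2
from h import *
s=cams.read_camera('side');t=cams.read_camera('top')
cv2.imwrite('pics/s9.png',s['color']);cv2.imwrite('pics/t9.png',t['color'])
cv2.imwrite('pics/c9.png',np.hstack([crop(s['color'],300,235,130,150,4),crop(t['color'],310,270,70,150,4)]))
E
```

```text
t 26.27 p [0.4248 0.2804 0.0923] jawyaw 1.509 q [ 0.53  0.09  2.09 -0.    0.95 -0.97] gap 0.0442 F [-0.1  0.3  0.6]
shift now cm (tool) [-0.22  0.18  7.73]
turn tool rotvec [-0.001 -0.001 -0.   ]  rows>= 1.0
shift after the turn [-0.21  0.18  7.73]
```

View pics/s9.png

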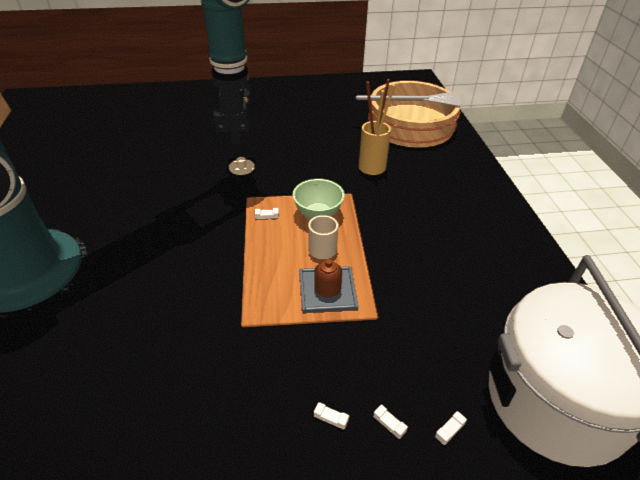

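View pics/t9.png

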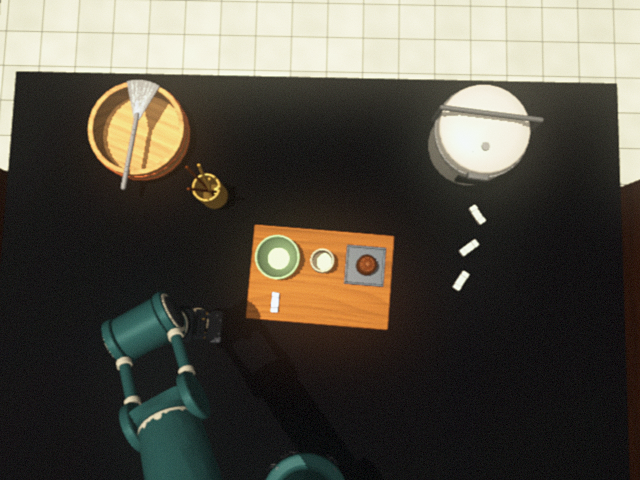

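The tray is clear to see in both views: bowl (278,258), cup (322,260), jar on plate (366,265) and rest (275,302) in the top picture. Measure everything again before the lid.

```bash
cat > chk.py <<'E'
from rig import cams
from h import *
t=cams.read_camera('top');s=cams.read_camera('side');cs=[t,s]
A,B=t['color'],s['color']
blue=lambda i:i[...,0]-.6*i[...,2]
grn=lambda i:i[...,1]-.9*i[...,2]
M['bowl']=np.vstack([ring(.055,.055),ring(.025,0)])
cupf=lambda i:i[...,0]-.35*i[...,2]
jarf=lambda i:i[...,2]-1.5*i[...,0]
one=np.ones(32)
for k,pt,ps,f1,t1,f2,t2 in [('cup',(322,252),(322,245),cupf,25,cupf,25),('jar',(366,265),(328,285),jarf,12,jarf,12),('bowl',(278,258),None,grn,10,None,0),('plate',(352,265),(328,305),blue,5,None,3),('rest',(275,302),(267,214),cupf,40,cupf,40)]:
    o=[support(A,pt,f1,t1), support(B,ps,f2,t2) if ps else None]
    if o[1] is None:
        pass
    z=.008+(.006 if k=='jar' else 0)
    g=onz(t,pt,z)
    # z fixed
    from functools import partial
    for cams_,ob in ((cs,o),([t],[o[0]]),([s],[o[1]])):
        if ob==[None] or any(v is None for v in ob): continue
        m=M[k].copy(); m[:,2]+=z
        def res(x):
            c_,s_=np.cos(x[2]),np.sin(x[2]); P=m.copy(); P[:,:2]=P[:,:2]@np.array([[c_,s_],[-s_,c_]])+x[:2]
            r=np.concatenate([(proj(c,P)@DIR.T).max(0)-v for c,v in zip(cams_,ob)])
            return np.append(r,0 if k in('rest','plate') else 10*x[2])
        f=least_squares(res,[*g,0.],loss='soft_l1',diff_step=1e-4,x_scale=[.01,.01,.1])
        print(k,len(ob),'views' if len(ob)>1 else ('top' if cams_[0] is t else 'side'),f.x.round(4),round(np.sqrt(np.mean(f.fun**2)),2))
E
python3 chk.py
```

```text
cup 2 views [ 0.5815 -0.0263  0.011 ] 14.7Traceback (most recent call last):
  File "chk.py", line 20, in <module>
    if ob==[None] or any(v is None for v in ob): continue
       ^^^^^^^^^^
ValueError: The truth value of an array with more than one element is ambiguous. Use a.any() or a.all()
```

View pics/c9.png

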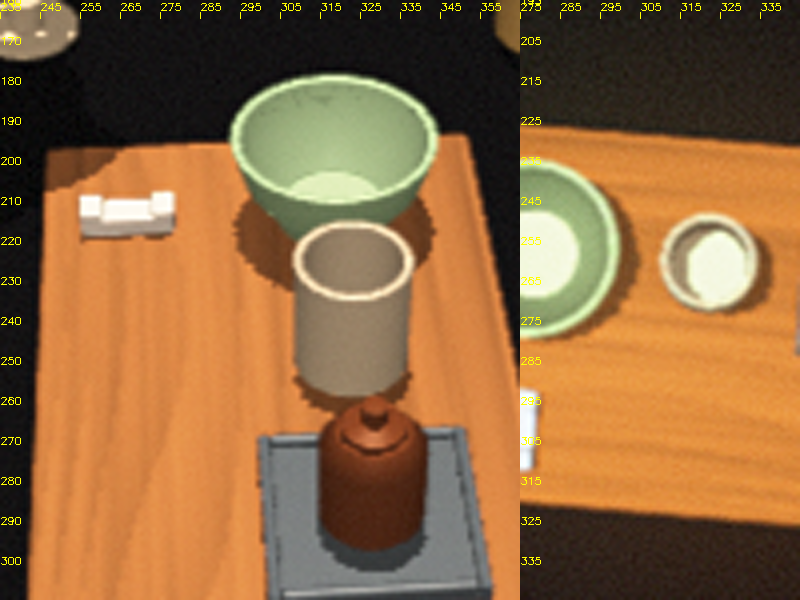

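```bash
sed -i "s/^cupf=.*/cupf=lambda i:np.minimum(i[...,0]-.35*i[...,2], 25+3*(.97*i[...,2]-i[...,1]))/; s/if ob==\[None\] or any/if any/" chk.py; sed -i "s/('rest',(275,302),(267,214),cupf,40,cupf,40)/('rest',(275,302),(267,214),lambda i:i[...,0]-.35*i[...,2],35,lambda i:i[...,0]-.35*i[...,2],35)/; s/cupf,25,cupf,25/lambda i:i[...,0]-.35*i[...,2],15,cupf,15/" chk.py; python3 chk.py
```

```text
cup 2 views [ 0.5809 -0.0273  0.0059] 0.58
cup 1 top [ 0.5819 -0.0286  0.0021] 0.47
cup 1 side [ 0.5803 -0.0261  0.004 ] 0.33
jar 2 views [ 0.5736 -0.1392  0.0225] 45.66
jar 1 top [ 5.735e-01 -1.389e-01 -3.000e-04] 0.79
jar 1 side [ 0.5979 -0.2043  0.0089] 72.92
bowl 1 top [0.5873 0.0813 0.0008] 0.25Traceback (most recent call last):
  File "chk.py", line 12, in <module>
    o=[support(A,pt,f1,t1), support(B,ps,f2,t2) if ps else None]
                            ~~~~~~~^^^^^^^^^^^^
  File "h.py", line 39, in support
    g=cv2.resize(f(img.astype(np.float32)),None,fx=4,fy=4,interpolation=cv2.INTER_LINEAR)
                 ~^^^^^^^^^^^^^^^^^^^^^^^^
TypeError: 'NoneType' object is not callable
```

```bash
sed -i "s/blue,5,None,3/blue,5,blue,3/; s/('jar',(366,265),(328,285),jarf,12,jarf,12),//" chk.py; python3 chk.py
```

```text
cup 2 views [ 0.5808 -0.0272  0.0058] 0.6
cup 1 top [ 5.818e-01 -2.850e-02 -1.000e-04] 0.49
cup 1 side [ 0.5802 -0.026   0.0041] 0.35
bowl 1 top [5.873e-01 8.130e-02 2.000e-04] 0.24
plate 2 views [ 0.5736 -0.1366 -0.0611] 0.98
plate 1 top [ 0.5742 -0.1373 -0.0371] 0.92
plate 1 side [ 0.5733 -0.1362 -0.076 ] 0.95
rest 2 views [ 0.4761  0.0892 -0.0743] 0.54
rest 1 top [ 0.4765  0.0884 -0.0649] 0.22
rest 1 side [ 0.4758  0.0912 -0.0976] 0.54
```

All agree: the cup is at (0.581, −0.028) against a midpoint of (0.5808, −0.028), and the rest is about 31 mm short of the bowl rim with yaw matching the tray. Now the lid.

Emit:
jog_arm(
  rows=[
    {"x":-0.2,"y":0.17,"z":2,"ax":0,"ay":0,"az":0},
    {"x":0,"y":0,"z":2,"ax":0,"ay":0,"az":0},
    {"x":0,"y":0,"z":0,"ax":0,"ay":0,"az":0},
    {"x":0,"y":0,"z":0,"ax":0,"ay":0,"az":0},
    {"x":0,"y":0,"z":0,"ax":0,"ay":0,"az":0},
  ],
)

```text
time_s: 27.3
eef_pos: [0.4276, 0.2834, 0.0536]
orientation: [0.095, 3.139, 0.001]
force: [0.2, 0.5, 0.9]
finger_gap: 0.0438
```

```bash
python3 plan.py 0.427 0.282 0.0145 1.509; python3 - <<'E'
from rig import cams
import cv2
from h import *
s=cams.read_camera('side')
cv2.imwrite('pics/c10.png',crop(s['color'],241,150,100,80,7))
E
```

```text
t 27.3 p [0.4276 0.2834 0.0536] jawyaw 1.51 q [ 0.54  0.15  2.11 -0.    0.87 -0.97] gap 0.0438 F [0.2 0.5 0.9]
shift now cm (tool) [ 0.05 -0.15  3.91]
turn tool rotvec [0.001 0.001 0.001]  rows>= 1.0
shift after the turn [ 0.05 -0.14  3.91]
```

View pics/c10.png

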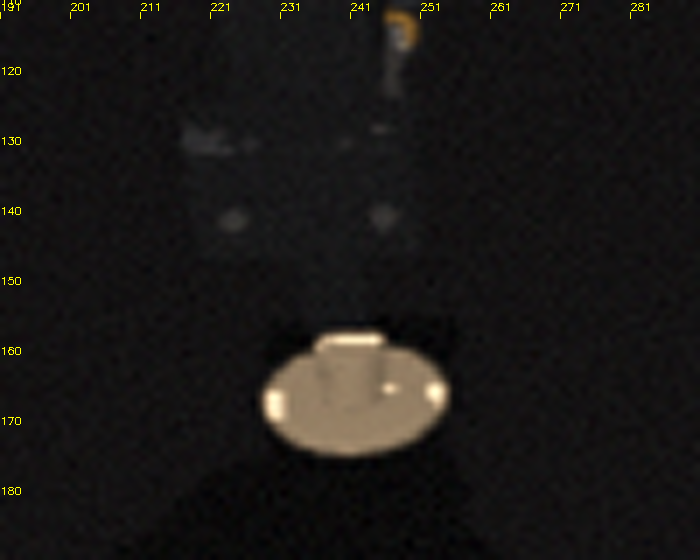

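The lid is in place, with the knob at (240,160) under the fingers. Descend to 14–15 mm (the flange top is at 11 mm) and grip the knob.

Emit:
jog_arm(
  rows=[
    {"x":0,"y":-0.1,"z":1.5,"ax":0,"ay":0,"az":0},
    {"x":0,"y":0,"z":1.3,"ax":0,"ay":0,"az":0},
    {"x":0,"y":0,"z":0.8,"ax":0,"ay":0,"az":0},
    {"x":0,"y":0,"z":0.3,"ax":0,"ay":0,"az":0},
    {"x":0,"y":0,"z":0,"ax":0,"ay":0,"az":0},
    {"x":0,"y":0,"z":0,"ax":0,"ay":0,"az":0},
  ],
)

```text
time_s: 28.1
eef_pos: [0.4271, 0.2822, 0.0139]
orientation: [0.095, 3.14, 0.001]
force: [-0.1, -0.1, 0.3]
finger_gap: 0.0439
```

Emit:
jog_arm(
  rows=[
    {"x":0,"y":0,"z":0,"ax":0,"ay":0,"az":0},
    {"x":0,"y":0,"z":0,"ax":0,"ay":0,"az":0},
    {"x":0,"y":0,"z":0,"ax":0,"ay":0,"az":0},
    {"x":0,"y":0,"z":0,"ax":0,"ay":0,"az":0},
    {"x":0,"y":0,"z":0,"ax":0,"ay":0,"az":0},
  ],
  jaw=-1,
)

```text
time_s: 28.72
eef_pos: [0.4269, 0.2821, 0.0138]
orientation: [0.095, 3.14, 0.0]
force: [-1.0, 0.1, 1.5]
finger_gap: 0.0205
```

```bash
python3 plan.py 0.581 -0.028 0.25 1.509
```

```text
t 28.73 p [0.4269 0.2821 0.0138] jawyaw 1.51 q [ 0.54  0.21  2.13  0.    0.79 -0.97] gap 0.0205 F [-1.   0.1  1.5]
shift now cm (tool) [-17.27 -30.01 -23.62]
turn tool rotvec [0.    0.    0.001]  rows>= 1.0
shift after the turn [-17.29 -30.   -23.62]
```

Emit:
jog_arm(
  rows=[
    {"x":0,"y":0,"z":-1,"ax":0,"ay":0,"az":0},
    {"x":0,"y":0,"z":-4,"ax":0,"ay":0,"az":0},
    {"x":0,"y":0,"z":-5,"ax":0,"ay":0,"az":0},
    {"x":0,"y":0,"z":-5,"ax":0,"ay":0,"az":0},
    {"x":0,"y":0,"z":0,"ax":0,"ay":0,"az":0},
  ],
)

```text
time_s: 29.35
eef_pos: [0.4299, 0.2839, 0.1692]
orientation: [0.095, 3.131, 0.009]
force: [0.9, 0.1, -1.0]
finger_gap: 0.0201
```

Emit:
jog_arm(
  rows=[
    {"x":-2,"y":-3.4,"z":0,"ax":0,"ay":0,"az":0},
    {"x":-2.4,"y":-4.2,"z":0,"ax":0,"ay":0,"az":0},
    {"x":-2.4,"y":-4.2,"z":0,"ax":0,"ay":0,"az":0},
    {"x":-2.4,"y":-4.2,"z":0,"ax":0,"ay":0,"az":0},
    {"x":-2.4,"y":-4.2,"z":0,"ax":0,"ay":0,"az":0},
    {"x":-2.4,"y":-4.2,"z":0,"ax":0,"ay":0,"az":0},
    {"x":-2.3,"y":-4,"z":0,"ax":0,"ay":0,"az":0},
    {"x":-1,"y":-1.6,"z":2,"ax":0,"ay":0,"az":0},
    {"x":0,"y":0,"z":2,"ax":0,"ay":0,"az":0},
    {"x":0,"y":0,"z":0,"ax":0,"ay":0,"az":0},
  ],
)

```text
time_s: 30.6
eef_pos: [0.5775, -0.0265, 0.1193]
orientation: [-0.094, -3.132, -0.002]
force: [0.8, 0.2, -0.2]
finger_gap: 0.0201
```

Emit:
jog_arm(
  rows=[
    {"x":0,"y":0,"z":1,"ax":0,"ay":0,"az":0},
    {"x":0,"y":0,"z":0,"ax":0,"ay":0,"az":0},
    {"x":0,"y":0,"z":0,"ax":0,"ay":0,"az":0},
    {"x":0,"y":0,"z":0,"ax":0,"ay":0,"az":0},
  ],
)

```text
time_s: 31.1
eef_pos: [0.5817, -0.0278, 0.1143]
orientation: [0.095, 3.139, -0.0]
force: [0.5, -0.3, -0.5]
finger_gap: 0.0204
```

```bash
python3 plan.py 0.581 -0.028 0.083 1.509; python3 - <<'E'
from rig import cams
import cv2
from h import *
s=cams.read_camera('side')
cv2.imwrite('pics/c11.png',crop(s['color'],322,220,110,110,5))
cv2.imwrite('pics/t11.png',cams.read_camera('top')['color'])
E
```

```text
t 31.1 p [ 0.5817 -0.0278  0.1143] jawyaw 1.51 q [-0.09  0.2   1.93  0.    1.02 -1.6 ] gap 0.0204 F [ 0.5 -0.3 -0.5]
shift now cm (tool) [ 0.07 -0.03  3.13]
turn tool rotvec [-0.     0.001  0.001]  rows>= 1.0
shift after the turn [ 0.07 -0.03  3.13]
```

View pics/c11.png

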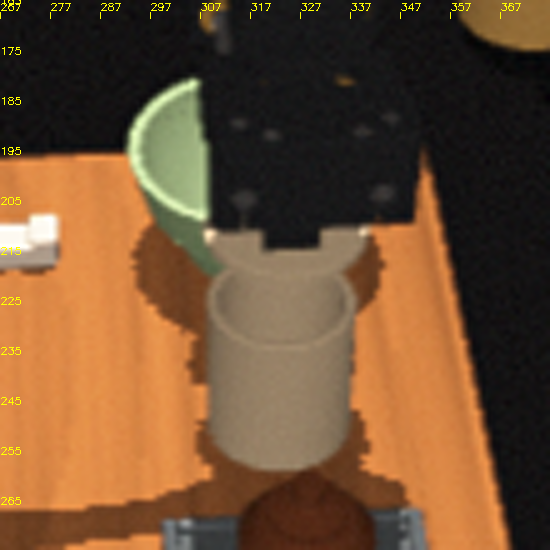

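```bash
python3 - <<'E'
from rig import cams
from h import *
s=cams.read_camera('side')
L=np.vstack([ring(.031,.006),ring(.031,.011)])
q=proj(s,L+np.array([.5810,-.028,.1006]));print('lid pred',q.min(0),q.max(0))
q=proj(s,ring(.029,.066)+np.array([.581,-.028,.008]));print('cup rim pred',q.min(0),q.max(0))
img=s['color'].astype(int)
for r in (212,213,214,220,223): print(r,[(x,img[r,x].tolist()) for x in list(range(304,312))+list(range(334,344))][:18:1])
print([ (y,img[y,322].tolist()) for y in range(208,228)])
E
```

```text
lid pred [307.29401479 199.11964182] [340.39214636 222.2818022 ]
cup rim pred [308.363277   214.79607152] [338.48247854 234.67454065]
212 [(304, [76, 110, 97]), (305, [79, 110, 95]), (306, [78, 110, 95]), (307, [88, 122, 122]), (308, [168, 210, 239]), (309, [136, 173, 201]), (310, [104, 130, 153]), (311, [102, 126, 150]), (334, [101, 128, 152]), (335, [100, 126, 149]), (336, [102, 129, 151]), (337, [105, 131, 153]), (338, [102, 127, 149]), (339, [109, 138, 159]), (340, [68, 94, 123]), (341, [42, 78, 130]), (342, [62, 124, 205]), (343, [68, 133, 220])]
213 [(304, [74, 106, 91]), (305, [74, 106, 92]), (306, [75, 107, 95]), (307, [81, 110, 106]), (308, [126, 157, 180]), (309, [114, 143, 168]), (310, [101, 128, 150]), (311, [100, 129, 149]), (334, [102, 128, 150]), (335, [101, 127, 150]), (336, [100, 127, 149]), (337, [102, 127, 151]), (338, [99, 126, 148]), (339, [96, 121, 142]), (340, [59, 82, 115]), (341, [32, 64, 114]), (342, [60, 119, 197]), (343, [68, 134, 221])]
214 [(304, [70, 98, 91]), (305, [72, 103, 91]), (306, [75, 107, 93]), (307, [75, 106, 94]), (308, [82, 106, 117]), (309,
[... 867 characters left out ...]
 [79, 101, 118]), (334, [80, 105, 123]), (335, [84, 105, 123]), (336, [99, 123, 143]), (337, [80, 109, 137]), (338, [47, 76, 116]), (339, [30, 62, 106]), (340, [30, 56, 98]), (341, [32, 62, 106]), (342, [57, 109, 184]), (343, [72, 138, 221])]
[(208, [23, 23, 26]), (209, [22, 20, 20]), (210, [24, 24, 22]), (211, [23, 21, 22]), (212, [22, 20, 24]), (213, [23, 24, 22]), (214, [36, 38, 42]), (215, [80, 99, 116]), (216, [101, 128, 150]), (217, [101, 127, 151]), (218, [101, 129, 151]), (219, [103, 131, 153]), (220, [108, 136, 159]), (221, [101, 128, 151]), (222, [102, 130, 152]), (223, [103, 129, 153]), (224, [101, 129, 151]), (225, [103, 130, 152]), (226, [101, 130, 151]), (227, [102, 130, 153])]
```

The lid and cup line up within about 1 mm (lid centre column 323.6, cup rim 322.8), and the plug has 5 mm of clearance. Lower it.

Emit:
jog_arm(
  rows=[
    {"x":0.12,"y":0,"z":0.8,"ax":0,"ay":0,"az":0},
    {"x":0,"y":0,"z":0.8,"ax":0,"ay":0,"az":0},
    {"x":0,"y":0,"z":0.6,"ax":0,"ay":0,"az":0},
    {"x":0,"y":0,"z":0.4,"ax":0,"ay":0,"az":0},
    {"x":0,"y":0,"z":0.3,"ax":0,"ay":0,"az":0},
    {"x":0,"y":0,"z":0.2,"ax":0,"ay":0,"az":0},
    {"x":0,"y":0,"z":0,"ax":0,"ay":0,"az":0},
    {"x":0,"y":0,"z":0,"ax":0,"ay":0,"az":0},
  ],
)

```text
time_s: 32.25
eef_pos: [0.5802, -0.0279, 0.0828]
orientation: [0.096, 3.14, -0.0]
force: [-1.0, 0.1, -1.8]
finger_gap: 0.0206
```

```bash
python3 plan.py 0.5803 -0.028 0.0818 1.509; python3 - <<'E'
from rig import cams
import cv2
from h import *
s=cams.read_camera('side')
cv2.imwrite('pics/c12.png',crop(s['color'],322,220,110,110,5))
E
```

```text
t 32.25 p [ 0.5802 -0.0279  0.0828] jawyaw 1.51 q [-0.09  0.23  1.95 -0.    0.96 -1.6 ] gap 0.0206 F [-1.   0.1 -1.8]
shift now cm (tool) [-0.01 -0.01  0.1 ]
turn tool rotvec [-0.     0.     0.001]  rows>= 1.0
shift after the turn [-0.01 -0.01  0.1 ]
```

View pics/c12.png

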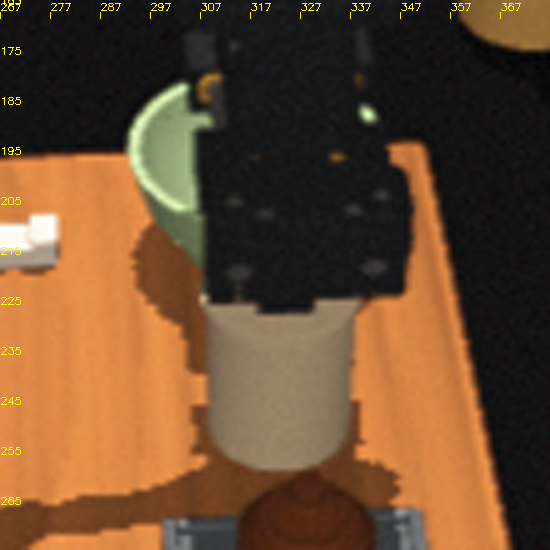

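The lid is going into the mouth squarely. Go on to contact.

Emit:
jog_arm(
  rows=[
    {"x":0,"y":0,"z":0.06,"ax":0,"ay":0,"az":0},
    {"x":0,"y":0,"z":0.06,"ax":0,"ay":0,"az":0},
    {"x":0,"y":0,"z":0.03,"ax":0,"ay":0,"az":0},
    {"x":0,"y":0,"z":0,"ax":0,"ay":0,"az":0},
  ],
)

```text
time_s: 32.8
eef_pos: [0.5803, -0.0279, 0.0818]
orientation: [0.095, 3.14, -0.0]
force: [-1.8, -0.5, 4.9]
finger_gap: 0.0206
```

It made contact at exactly the predicted height of 81.8 mm. Release and rise.

Emit:
jog_arm(
  rows=[
    {"x":0,"y":0,"z":-0.03,"ax":0,"ay":0,"az":0},
    {"x":0,"y":0,"z":0,"ax":0,"ay":0,"az":0},
    {"x":0,"y":0,"z":0,"ax":0,"ay":0,"az":0},
    {"x":0,"y":0,"z":0,"ax":0,"ay":0,"az":0},
    {"x":0,"y":0,"z":-1,"ax":0,"ay":0,"az":0},
    {"x":0,"y":0,"z":-4,"ax":0,"ay":0,"az":0},
    {"x":0,"y":0,"z":-5,"ax":0,"ay":0,"az":0},
    {"x":0,"y":0,"z":-3,"ax":0,"ay":0,"az":0},
  ],
  jaw=0,
)

```text
time_s: 33.8
eef_pos: [0.5814, -0.028, 0.2153]
orientation: [0.095, 3.136, -0.001]
force: [1.3, -0.2, 0.8]
finger_gap: 0.0438
```

Emit:
jog_arm(
  rows=[
    {"x":1,"y":4,"z":0,"ax":0,"ay":0,"az":0},
    {"x":1.5,"y":5,"z":0,"ax":0,"ay":0,"az":0},
    {"x":1.5,"y":5,"z":0,"ax":0,"ay":0,"az":0},
    {"x":1.5,"y":5,"z":0,"ax":0,"ay":0,"az":0},
    {"x":1.5,"y":5,"z":0,"ax":0,"ay":0,"az":0},
    {"x":1.5,"y":5,"z":0,"ax":0,"ay":0,"az":0},
    {"x":1.5,"y":4,"z":0,"ax":0,"ay":0,"az":0},
    {"x":0,"y":0,"z":0,"ax":0,"ay":0,"az":0},
    {"x":0,"y":0,"z":0,"ax":0,"ay":0,"az":0},
  ],
)

```text
time_s: 34.92
eef_pos: [0.5003, 0.3073, 0.2118]
orientation: [0.094, 3.14, -0.001]
force: [0.1, -0.4, -0.4]
finger_gap: 0.0441
```

```bash
python3 plan.py; python3 - <<'E'
from rig import cams
import cv2
from h import *
s=cams.read_camera('side');t=cams.read_camera('top')
cv2.imwrite('pics/c13.png',np.hstack([crop(s['color'],305,240,135,170,3),crop(t['color'],320,272,125,170,3)]))
E
python3 chk.py
```

```text
t 34.92 p [0.5003 0.3073 0.2118] jawyaw 1.511 q [ 0.51  0.12  1.83 -0.    1.2  -1.  ] gap 0.0441 F [ 0.1 -0.4 -0.4]
cup 2 views [ 0.5813 -0.0253  0.0032] 1.63
cup 1 top [ 0.5823 -0.028   0.0034] 1.16
cup 1 side [ 0.5808 -0.0221 -0.0006] 1.52
bowl 1 top [5.872e-01 8.130e-02 5.000e-04] 0.26
plate 2 views [ 0.5737 -0.1366 -0.0609] 1.0
plate 1 top [ 0.5743 -0.1373 -0.0369] 0.95
plate 1 side [ 0.5733 -0.1362 -0.076 ] 0.96
rest 2 views [ 0.4761  0.0893 -0.0775] 0.54
rest 1 top [ 0.4764  0.0885 -0.0677] 0.21
rest 1 side [ 0.4757  0.0912 -0.1045] 0.53
```

View pics/c13.png

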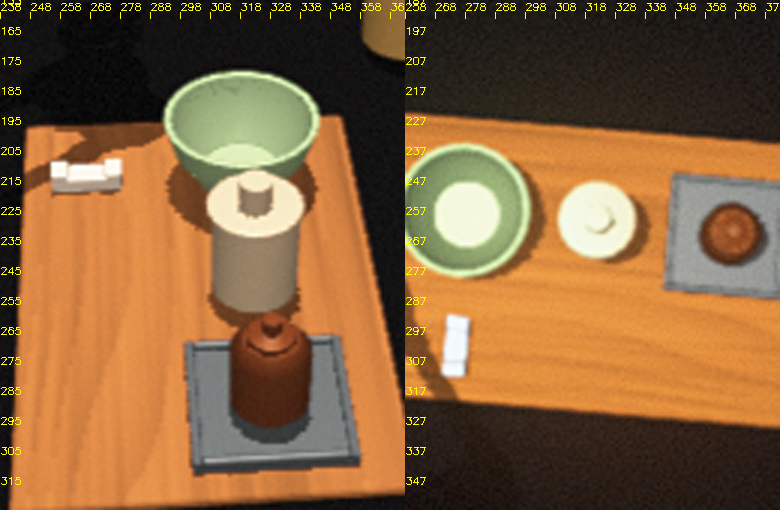

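The lid sits level on the cup (side view (322,222)), the jar is centred in the plate, the rest is upright and square to the bowl, and the bowl and plate have not moved. I'll hand in.

```bash
python3 -c "
from rig import env
print(env.sign_off())"
```

```text
the job is handed in; nothing more can be done
None
```

The tray is laid as asked and handed in at about 35 s. No verdict is reported. I placed the jar first, then the cup, the rest, and the lid last, once the cup was standing.

What the last checks showed:
- **Cup and lid:** measured just before the lid went on, the cup was within about 2 mm of the midpoint, (0.581, −0.027) against (0.581, −0.028). The lid met the cup at the expected seated height and looks level in both views.
- **Rest:** it lies right way up, in line with the bowl, its end about 31 mm from the rim. Its direction matches the tray's to within about 0.02 rad.
- **Jar:** just before I let it go, it was within about 1 px (roughly 2 mm) of the plate's middle in the side view, and the final pictures show nothing different.
- **Bowl, plate and holder:** repeat measurements put the bowl within about 1 mm of its starting place. The plate's agree to about 1 mm as well. I did not re-measure the holder, and the arm never came near it.

Three checks failed or disagreed:
- **Jar fit:** the automatic fit after release failed in the side view, where the jar merged with the tray. The top view alone put it about 2 mm to one side; I judged that to be lighting.
- **Cup fit:** the final fit is poor because the model has no lid. I relied on the earlier cup fit and the pictures.
- **Knob grip:** the gripper read 20.5 mm on the 22 mm lid knob.

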